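Hang the tall pail to drain by its bail

ROBOT

A 6-joint arm with a two-finger parallel gripper is mounted at the origin on a cart in front of the work surface, level with it; the furniture and walls round the work are solid. World frame = base frame: x ahead of the robot, y to its left, z up, the work surface at z = 0. Lengths are in mm, angles in rad, forces in N, time in s.
With the tool pointing down it reaches from about 375 to 900 mm from the base axis. Payload 3.1 kg.
Tool frame: the origin (TCP) lies between the finger pads, 19 mm behind the fingertips; this is the grasp point; z points along the fingers, y is the line along which they close (so a half turn about z gives the same grasp; the last joint's range is limited). The gripper opens to 87 mm and grips with 3 to 60 N. Pads are 19 mm wide; open, the fingers measure 117 mm over their backs; the gripper's body (75 mm by 190 mm) begins 51 mm behind the grasp point.
Start: joints at [0.939, 0.527, 1.433, -0, 1.181, -0.178], TCP at [273.948, 561.738, 241.248] pointing down, gripper open.
Joint ranges: [-3.08, 3.08], [-0.75, 2.2], [0.22, 2.44], [-1.43, 4.57], [0, 2.65], [-2.85, 2.85]. Speed limits (rad/s): [2.79, 2.79, 3.14, 3.14, 3.14, 3.14].

INTERFACE

Orientations are given as a rotation vector (axis times angle).
In Python, from workcell import read_state, snapshot, job_done gives the robot as it stands.
- The arm moves only by the tool apply_moves, never from a script. Its argument "moves" is a list of rows, each an object with "dp": the shift along the tool's x, y, z each as a share of 200 mm, from -1 to 1, a list of three; "turn": the turn, a rotation vector about the tool's x, y, z each as a share of pi rad, from -1 to 1, a list of three; "gripper": the closure, from 0 (fully open) to 1 (shut). A call has 1 to 8 rows; each row is the pose to reach, as a shift and turn from the pose commanded when the call began, along the tool's axes at that moment, turning the shorter way round; what a row does not reach only later rows make up. A row lasts 1/10 s, in which the tool goes at most 50 mm and 8.59 degrees, less where a joint would pass 70% of its speed; a pose out of reach is approached as far as the arm can. A call with a number of a shift or a turn outside -1 to 1 is refused whole. A call with a gripper value outside its range is refused whole. The fingers move at their own pace and stop on an object; "force" is the grip in N (left out, the last holds). Time passes only in rows, so rows that repeat a pose let the fingers close. It gives the time, the measured TCP pose, the force, the opening and the grip force at its end, in the units of the state.
- read_state(): the state, without advancing time (a new reading comes with each control period).
- snapshot(name): name is "side" or "top"; returns a dict with "pixels" (384x512x3 uint8, red, green, blue), "fx", "fy", "cx", "cy" (pixels), "pose" (4x4, takes a point from camera to world coordinates). Camera axes: x right, y up, looking along -z (the intrinsics and any distortion apply to the point x, -y, -z); pixel columns grow to the right and rows downward; lengths in mm; the calibration is good to about 2 mm. A picture is of the moment at which its call begins. There is no depth.
- job_done(): hands the job in; it is judged then, once.
The state is a dict: "clock": time; "joint_positions": joint angles; "joint_vel": joint speeds; "effort": joint torques, N m; "tool_pos": TCP position; "tcp_rot": TCP orientation; "ft_force": force on the tool from outside, world axes, zero at the start; "wrist_torque": the same for the moment, N m; "finger_gap": finger opening in mm; "gripper_force": force on a finger pad.
Only numpy, scipy, OpenCV 4.12 (cv2) and the standard library are available. Lean on these libraries where they do the work, as an engineer would, in place of code of your own. Each camera call takes 0.05 s, during which the arm holds its last target. There are 200 camera calls.

TASK

Two steel pails stand on the bench with their wire bails folded down towards the front. While the taller pail stays standing on the bench, raise its bail fully upright; then lift that pail by the bail, carry it upright and hang it by the bail across both prongs of the drain stand, so that it hangs free and still between the upturned tips and the back board. Leave the shorter pail, the bottles and everything else on the bench where they are.

Things in the scene. Friction and masses are not known exactly. Their poses are not given: they have to be found in the camera images.
- tall_pail: The taller of two stainless pails, loose, empty, 0.35 to 0.6 kg with bail: 95 mm high, outer radius 45 mm at the rim, 39 mm at the foot, ears with pivot bosses reaching 51 mm from its axis. Origin: centre of its underside, z up its axis. The bail hinges in two ears at its own +y and -y, 83 mm above the underside; the bail is folded towards its own -x side.
- tall_pail_bail (a joint): Angle of the tall pail's bail, rad: 0 = upright, positive = folded towards the pail's own -x side, 1.57 = level, stops at +-2.1; it starts a little below level. Slight hinge friction (0.018 N m): the bail stays where it is left.
- tall_pail_grip (a point): Middle of the straight top bar of the tall pail's bail, on the wire's axis; moves with the bail. Bail: a U of 5 mm round steel wire, legs 102 mm apart at the ears; the bar is straight over 68 mm, its axis 95 mm from the hinge axis. Site y runs along the bar, z away from the hinge.
- tall_pail_pivot (a point): Point on the tall pail's axis at the height of the bail hinge (83 mm above the underside); its y axis is the hinge axis.
- drain_stand: Fixed stand. Origin: on the bench below the middle of its back board's front face; own -x points out of the board to the front. Board 170 mm wide, 10 mm thick, top 360 mm up, so near the seat that a wide gripper must lean 25 to 40 degrees, its body away from the board. Below the prongs a drip tray: 140 mm deep, 180 wide, rim 20 mm high.
- seat (a point): Where the middle of the bail's bar (wire axis) lies when hung: 57 mm out of the board, midway between the prongs, 225 mm above the bench; axes as the stand's, bar along y. The two prongs (8 mm round, 58 mm between axes) run out along -x, are lowest 52 to 62 mm out (axis 218.5 mm up) and end 80 mm out in tips that rise 22 mm above that.
- short_pail: The shorter pail, 55 mm high, rim radius 38 mm, its own bail (62 mm long) folded down too, towards its own -x. Bystander, loose: leave it alone. Origin: centre of its underside.
- green_bottle: Green drinking bottle, 74 mm diameter, 247 mm high, standing loose at the front edge in the middle, before two fixed plate machines up to 122 mm high; right behind these the head of a fixed magnifier lamp hangs from 185 mm up and comes to within 650 mm of the robot base axis. Bystander. Origin: centre of its underside.
- solvent_bottle: White solvent bottle, 38 mm diameter, 177 mm high, standing loose right of the stand. Bystander. Origin: centre of its underside.
- multimeter: Multimeter lying flat at the left, 145x69x38 mm. Bystander. Origin: centre of its underside.
- parts_box: Clear compartment box, 86x110x49 mm, at the back left. Bystander. Origin: centre of its underside.
- masking_tape: Roll of tan tape lying flat, 100 mm diameter, 25 mm high, at the back left. Bystander. Origin: centre of its underside.
- black_tape: Roll of black tape lying flat, 62 mm diameter, 19 mm high, at the left. Bystander. Origin: centre of its underside.

How it is judged (in metres and radians):
On the way, in this order (a step that is already met when the one before it is completed fails the run):
1. the tall pail's bail is raised upright (within 0.2 rad) while the pail still stands on the bench (value of joint tall_pail_bail between -0.2 and 0.2 rad and height (world z) of tall_pail below 0.006 m and angle between tall_pail's own z axis and vertical below 0.1 rad), for 0.2 s.
2. the tall pail is lifted clear of the bench by its bail, the fingers on the bail (tool point within 50 mm of the middle of its bar) (height (world z) of tall_pail above 0.03 m and z of tall_pail_grip in the frame of tall_pail above 0.15 m and contact force between tall_pail and the fingers above 0.5 N and distance between the grasp point and tall_pail_grip below 0.05 m and contact force between tall_pail and drain_stand below 0.1 N), for 0.2 s.
At the end, for the whole second after the job is handed in: The tall pail hangs by its bail on both prongs: bar between the tips and the board (20 to 75 mm out of the board), centred within 20 mm, at the height of the seat (-6 to +12 mm), along the seat's y within 0.2 rad; the pail is clear of the tray, upright within 0.25 rad and slower than 0.05 m/s (x of tall_pail_grip in the frame of drain_stand between -0.075 and -0.02 m and y of tall_pail_grip in the frame of seat between -0.02 and 0.02 m and z of tall_pail_grip in the frame of seat between -0.006 and 0.012 m and angle between the y axis of tall_pail_grip and the y axis of seat, either way round below 0.2 rad and height (world z) of tall_pail above 0.03 m and angle between tall_pail's own z axis and vertical below 0.25 rad and contact force between tall_pail and drain_stand above 0.5 N and linear speed of tall_pail below 0.05 m/s); the robot touches nothing.
It fails at once if the tall pail is tipped more than 0.7 rad from upright (angle between tall_pail's own z axis and vertical above 0.7 rad).
It fails at once if a bystander (short pail, bottle, multimeter, box, tape) is moved more than 20 mm (distance of any of short_pail, green_bottle, solvent_bottle, multimeter, parts_box, masking_tape, black_tape from where it was at the start of the episode above 0.02 m).
It fails at once if a bottle or the short pail is tipped over (angle between any of short_pail, green_bottle, solvent_bottle's own z axis and vertical above 0.4 rad).
It also fails if it takes over 64 s, if anything falls off the work surface, if the arm or the gripper's body presses on something with over 40 N, if the wrist force passes 120 N, or if a joint passes its speed limit or range.

## Working session

There is one attempt and no reset: what is moved stays moved. The work goes in short steps, Python scripts to look and compute and a tool call to move; the robot and the scene stay as the last step left them, time stands still between calls to the robot, and variables do not carry over. Pictures are saved under pics/ and viewed, at most 10 in all, crops included, and the job is handed in when it is done.

Besides the shell and the picture viewer there is one more tool, called after "Call:" as name([rows], argument=value, ...), one row to a line, values as JSON. apply_moves: Moves the arm, as the interface text tells. Its arguments: {"type":"object","properties":{"moves":{"type":"array"},"force":{"type":"number"}},"required":["moves"]}

```bash
mkdir -p pics; ls; python3 - <<'E'
from workcell import *
import cv2,json
for n in("top","side"):
    s=snapshot(n); cv2.imwrite(f"pics/{n}0.png",s["pixels"][:,:,::-1]); print(n,{k:v if k!="pixels" else 0 for k,v in s.items()})
print(read_state())
E
```

```text
pics
top {'pixels': 0, 'fx': 403.86010856145504, 'fy': 403.86010856145504, 'cx': 255.03759246324776, 'cy': 190.8393797726013, 'pose': array([[-4.89041996e-03,  9.95455906e-01, -9.50979616e-02,
         4.30837584e+02],
       [-9.99987533e-01, -4.96417773e-03, -5.39034095e-04,
         2.61857836e+01],
       [-1.00866786e-03,  9.50941399e-02,  9.95467773e-01,
         1.81956130e+03],
       [ 0.00000000e+00,  0.00000000e+00,  0.00000000e+00,
         1.00000000e+00]])}
side {'pixels': 0, 'fx': 421.9417946212492, 'fy': 421.9417946212492, 'cx': 253.78522482988885, 'cy': 189.37981438399123, 'pose': array([[ 9.23366133e-01,  1.96877308e-01, -3.29597192e-01,
         4.47794994e+01],
       [-3.83906389e-01,  4.66119616e-01, -7.97087441e-01,
        -1.26861875e+03],
       [-3.29671254e-03,  8.62538016e-01,  5.05981524e-01,
         9.74684152e+02],
       [ 0.00000000e+00,  0.00000000e+00,  0.00000000e+00,
         1.00000000e+00]])}
{'clock': 0.1, 'joint_positions': array([ 9.38530836e-01,  5.28365856e-01,  1.43375937e+00, -2.05092498e-06,
        1.18141648e+00, -1.78460519e-01]), 'joint_vel': array([-0.00068597,  0.00044998, -0.00183893,  0.00028904, -0.00036279,
        0.001475  ]), 'effort': array([-7.81322542e-04, -4.40990067e+01, -1.77149177e+01,  6.33881078e-02,
        5.34217805e-02, -4.40962731e-05]), 'tool_pos': array([273.57229657, 561.25614927, 240.37868224]), 'tcp_rot': array([-7.06560228e-01, -3.06031883e+00,  2.81393948e-03]), 'ft_force': array([ 0.34770457, -0.74229064,  0.16228575]), 'wrist_torque': array([-0.03089034,  0.03166455,  0.03212266]), 'gripper_force': 0.0, 'finger_gap': 86.7648241059545}
```

View pics/top0.png

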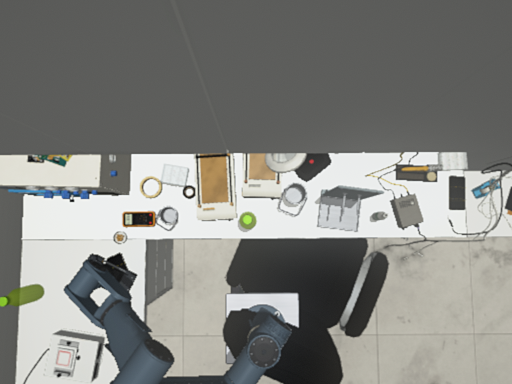

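View pics/side0.png

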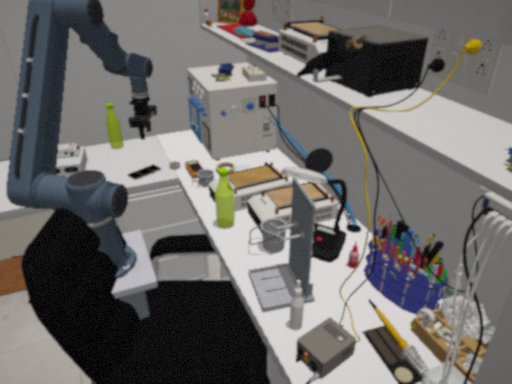

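```bash
python3 - <<'E'
import cv2,numpy as np
a=cv2.imread("pics/top0.png")[150:245,225:400]; b=cv2.imread("pics/side0.png")[165:335,195:355]
a=cv2.resize(a,None,fx=4.5,fy=4.5,interpolation=cv2.INTER_CUBIC); cv2.imwrite("pics/topc.png",a)
b=cv2.resize(b,None,fx=3.5,fy=3.5,interpolation=cv2.INTER_CUBIC); cv2.imwrite("pics/sidec.png",b)
E
```

```text
(no output)
```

View pics/topc.png

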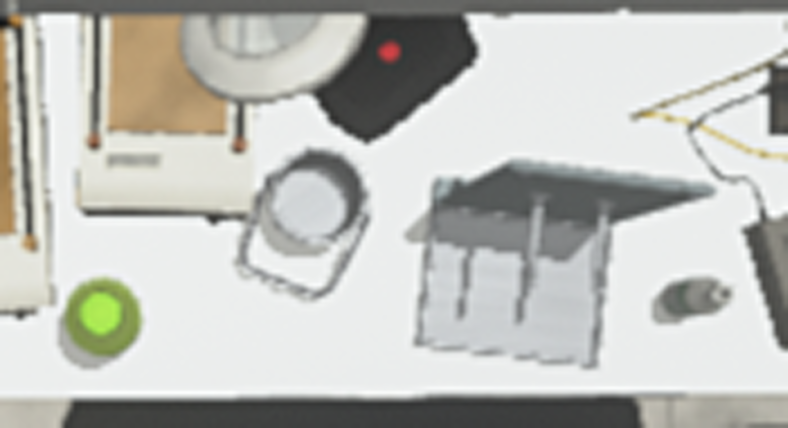

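View pics/sidec.png

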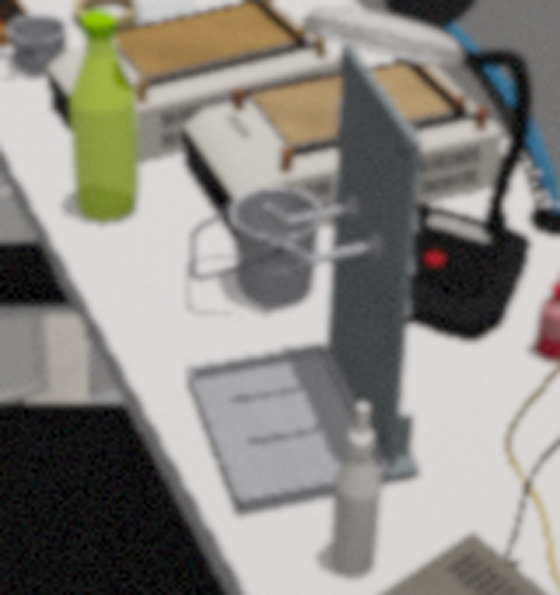

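```bash
cat > h.py <<'E'
import numpy as np
from workcell import *
C={}
def cam(n):
    if n not in C: C[n]=snapshot(n)
    return C[n]
def ray(n,u,v):
    s=cam(n); d=s["pose"][:3,:3]@np.array([(u-s["cx"])/s["fx"],-(v-s["cy"])/s["fy"],-1.]); return s["pose"][:3,3],d
def plane(n,u,v,z):
    o,d=ray(n,u,v); return (o+d*(z-o[2])/d[2])[:3].round(1)
def proj(n,p):
    s=cam(n); q=s["pose"][:3,:3].T@(np.array(p)-s["pose"][:3,3]); return np.array([s["cx"]+s["fx"]*q[0]/-q[2],s["cy"]-s["fy"]*q[1]/-q[2]])
def tri(a,b):
    (o,d),(p,e)=ray("top",*a),ray("side",*b); t=np.linalg.lstsq(np.c_[d,-e],p-o,rcond=None)[0]
    A,B=o+d*t[0],p+e*t[1]; return ((A+B)/2).round(1),np.linalg.norm(A-B).round(1)
T=lambda x,y:(225+(x+.5)/4.5-.5,150+(y+.5)/4.5-.5)
S=lambda x,y:(195+(x+.5)/3.5-.5,165+(y+.5)/3.5-.5)
E
python3 - <<'E'
from h import *
print("rim",plane("top",*T(319,197),95),plane("side",*S(276,215),95),tri(T(319,197),S(276,215)))
print("floor",plane("top",*T(310,205),3))
print("bar",tri(T(240,262),S(205,228)),tri(T(312,297),S(193,275)))
for z in(70,78): print("bar",z,plane("top",*T(240,262),z),plane("top",*T(312,297),z),plane("side",*S(205,228),z),plane("side",*S(193,275),z))
print("tray top",plane("top",*T(418,345),20),plane("top",*T(597,365),20),"side",plane("side",*S(190,372),20),plane("side",*S(240,510),20))
print("board top",plane("top",*T(520,160),360),plane("top",*T(715,190),360),"side",plane("side",*S(345,50),360),plane("side",*S(413,135),360))
print("prong tips z240",plane("top",*T(467,318),0),plane("top",*T(519,322),0))
print("prong tips side",plane("side",*S(272,207),236),plane("side",*S(320,258),236))
print("bottle", plane("top",*T(100,315),247))
E
```

```text
rim [ 583.7 -146.3   95. ] [ 583.1 -150.6   95. ] (array([ 584.4, -146.7,   92.1]), np.float64(0.9))
floor [ 583.9 -146.3    3. ]
bar (array([529.8, -75.1,  42.7]), np.float64(10.3)) (array([ 491.9, -144. ,   40.4]), np.float64(3.0))
bar 70 [523.5 -71.8  70. ] [ 489.5 -140.7   70. ] [ 520.5 -111.2   70. ] [ 479.1 -180.    70. ]
bar 78 [523.1 -71.3  78. ] [ 489.2 -139.9   78. ] [ 516.3 -121.5   78. ] [ 475.3 -189.6   78. ]
tray top [ 443.4 -249.3   20. ] [ 422.9 -425.2   20. ] side [ 443.5 -258.9   20. ] [ 417.1 -438.7   20. ]
board top [ 589.4 -282.5  360. ] [ 564.3 -439.1  360. ] side [ 578.1 -289.1  360. ] [ 564.3 -431.5  360. ]
prong tips z240 [ 470.1 -301.8    0. ] [ 465.9 -353.6    0. ]
prong tips side [ 498.6 -317.6  236. ] [ 504.5 -399.3  236. ]
bottle [468.9  59.5 247. ]
```

```bash
python3 - <<'E'
import cv2
from h import *
b=cv2.imread("pics/side0.png")[215:260,240:310]
a=cv2.imread("pics/top0.png")[175:222,272:312]
b=cv2.resize(b,None,fx=7,fy=12 if 0 else 7,interpolation=cv2.INTER_CUBIC)
a=cv2.resize(a,None,fx=7,fy=7,interpolation=cv2.INTER_CUBIC)
import numpy as np
c=np.zeros((335,780,3),np.uint8); c[:315,:490]=b; c[:329,495:775]=a; cv2.imwrite("pics/z.png",c)
# predicted bar for several fold angles, yaw -0.42
p=np.array([584,-147,83.])
for yaw in(-.38,-.46):
  fx=-np.array([np.cos(yaw),np.sin(yaw),0]); y=np.array([-np.sin(yaw),np.cos(yaw),0])
  for f in(1.65,1.8,1.95):
    m=p+95*(np.sin(f)*fx+np.cos(f)*np.array([0,0,1]))
    o=[]
    for s in(34,-34):
        q=m+s*y; t=(proj("top",q)-[272,175]+.5)*7+[494.5,-.5]; u=(proj("side",q)-[240,215]+.5)*7-.5; o+=[u.round(),t.round()]
    print(yaw,f,m.round(),*o)
E
```

```text
-0.38 1.65 [ 496. -112.   75.] [52. 71.] [554. 256.] [ 52. 149.] [657. 297.]
-0.38 1.8 [ 498. -113.   61.] [57. 93.] [554. 254.] [ 57. 171.] [656. 294.]
-0.38 1.95 [ 502. -114.   48.] [ 65. 114.] [555. 249.] [ 65. 192.] [657. 289.]
-0.46 1.65 [ 499. -105.   75.] [58. 63.] [545. 247.] [ 47. 140.] [644. 296.]
-0.46 1.8 [ 501. -106.   61.] [62. 85.] [545. 245.] [ 52. 162.] [644. 293.]
-0.46 1.95 [ 505. -108.   48.] [ 71. 106.] [547. 240.] [ 61. 184.] [644. 288.]
```

View pics/z.png

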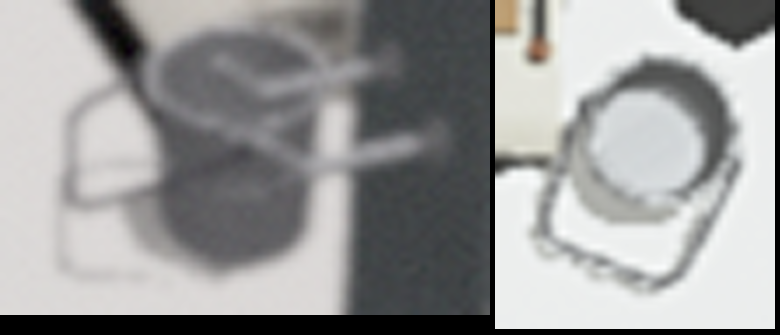

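```bash
cat >> h.py <<'E'
from scipy.spatial.transform import Rotation as Ro
def orient(yaw,lean,flip=1):
    f=np.array([np.cos(yaw),np.sin(yaw),0]);u=np.array([0,0,1.])
    z=np.sin(lean)*f-np.cos(lean)*u; y=flip*(np.cos(lean)*f+np.sin(lean)*u)
    return np.c_[np.cross(y,z),y,z]
def steps(*targets,base=None):
    s=read_state(); P,R=(s["tool_pos"],Ro.from_rotvec(s["tcp_rot"]).as_matrix()) if base is None else base
    for p,Rt in targets:
        print("dp",(R.T@(np.array(p)-P)/200).round(3).tolist(),"turn",(Ro.from_matrix(R.T@Rt).as_rotvec()/np.pi).round(3).tolist())
E
python3 - <<'E'
from h import *
s=read_state(); print(Ro.from_rotvec(s["tcp_rot"]).as_matrix().round(2))
for fl in(1,-1): steps(([380,400,380],orient(-.2,.4,fl)))
print(plane("top",*T(275,102),190))
E
```

```text
[[-0.9   0.44 -0.  ]
 [ 0.44  0.9  -0.  ]
 [ 0.   -0.   -1.  ]]
dp [-0.831, -0.494, -0.695] turn [-0.108, -0.084, 0.413]
dp [-0.831, -0.494, -0.695] turn [0.09, -0.116, -0.572]
[661.8 -98.2 190. ]
```

Call:
apply_moves([
  {"dp":[-0.2,-0.1,-0.6],"turn":[0,0,0.05],"gripper":0.7},
  {"dp":[-0.4,-0.2,-0.695],"turn":[-0.05,-0.04,0.2],"gripper":0.7},
  {"dp":[-0.83,-0.49,-0.695],"turn":[-0.108,-0.084,0.413],"gripper":0.7},
  {"dp":[-0.83,-0.49,-0.695],"turn":[-0.108,-0.084,0.413],"gripper":0.7},
  {"dp":[-0.83,-0.49,-0.695],"turn":[-0.108,-0.084,0.413],"gripper":0.7},
  {"dp":[-0.83,-0.49,-0.695],"turn":[-0.108,-0.084,0.413],"gripper":0.7},
  {"dp":[-0.83,-0.49,-0.695],"turn":[-0.108,-0.084,0.413],"gripper":0.7},
  {"dp":[-0.83,-0.49,-0.695],"turn":[-0.108,-0.084,0.413],"gripper":0.7},
])

```text
clock: 1.15
tool_pos: [380.5, 399.9, 380.9]
tcp_rot: [2.053, 1.98, 0.32]
ft_force: [-0.1, -0.6, 0.1]
finger_gap: 31.9
gripper_force: 0.0
```

```bash
python3 - <<'E'
from h import *
steps(([410,230,380],orient(-.41,.65)))
E
```

```text
dp [-0.842, 0.162, 0.089] turn [-0.093, -0.049, 0.108]
```

Call:
apply_moves([
  {"dp":[-0.842,0.162,0.089],"turn":[-0.093,-0.049,0.108],"gripper":0.7},
  {"dp":[-0.842,0.162,0.089],"turn":[-0.093,-0.049,0.108],"gripper":0.7},
  {"dp":[-0.842,0.162,0.089],"turn":[-0.093,-0.049,0.108],"gripper":0.7},
  {"dp":[-0.842,0.162,0.089],"turn":[-0.093,-0.049,0.108],"gripper":0.7},
  {"dp":[-0.842,0.162,0.089],"turn":[-0.093,-0.049,0.108],"gripper":0.7},
])

```text
clock: 1.65
tool_pos: [409.9, 228.9, 379.0]
tcp_rot: [2.135, 1.408, 0.467]
ft_force: [1.2, 0.6, -0.1]
finger_gap: 26.2
gripper_force: 0.0
```

```bash
python3 - <<'E'
from h import *
R=orient(-.415,.65); s=read_state(); print(s["clock"],s["tool_pos"])
steps(([430,60,380],R))
bar=np.array([504,-111.7,46]); z=R[:,2]
g=bar-8*z; pre=bar-110*z
print(g,pre)
P1=np.array([430,60,380.])
steps((P1+(pre-P1)*.6,R),base=(P1,R))
steps((pre,R),base=(P1+(pre-P1)*.6,R))
E
```

```text
1.65 [409.85727748 228.92991005 379.02834929]
dp [-0.736, 0.341, 0.257] turn [-0.0, -0.0, 0.003]
[ 499.56947235 -109.74795948   52.36867039] [443.08024475 -84.85944287 133.56921784]
dp [-0.382, -0.279, 0.716] turn [0.0, 0.0, 0.0]
dp [-0.255, -0.186, 0.478] turn [0.0, 0.0, 0.0]
```

Call:
apply_moves([
  {"dp":[-0.736,0.341,0.257],"turn":[0,0,0.003],"gripper":0.7},
  {"dp":[-0.736,0.341,0.257],"turn":[0,0,0.003],"gripper":0.7},
  {"dp":[-0.736,0.341,0.257],"turn":[0,0,0.003],"gripper":0.7},
  {"dp":[-0.736,0.341,0.257],"turn":[0,0,0.003],"gripper":0.7},
  {"dp":[-0.736,0.341,0.257],"turn":[0,0,0.003],"gripper":0.7},
])

```text
clock: 2.15
tool_pos: [432.5, 60.2, 381.3]
tcp_rot: [2.144, 1.394, 0.475]
ft_force: [0.5, -0.5, -0.0]
finger_gap: 26.1
gripper_force: 0.0
```

Call:
apply_moves([
  {"dp":[-0.38,-0.1,0.2],"turn":[0,0,0],"gripper":0.7},
  {"dp":[-0.5,-0.279,0.5],"turn":[0,0,0],"gripper":0.7},
  {"dp":[-0.5,-0.279,0.716],"turn":[0,0,0],"gripper":0.7},
  {"dp":[-0.5,-0.279,0.716],"turn":[0,0,0],"gripper":0.7},
  {"dp":[-0.5,-0.279,0.716],"turn":[0,0,0],"gripper":0.7},
  {"dp":[-0.5,-0.279,0.716],"turn":[0,0,0],"gripper":0.7},
])

```text
clock: 2.75
tool_pos: [433.0, -45.0, 247.5]
tcp_rot: [2.139, 1.396, 0.467]
ft_force: [0.9, -0.1, 0.0]
finger_gap: 25.7
gripper_force: 0.0
```

```bash
python3 - <<'E'
from h import *
R=orient(-.415,.65); bar=np.array([504,-111.7,46]); 
steps((bar-110*R[:,2],R)); print(read_state()["tool_pos"])
E
```

```text
dp [-0.16, -0.245, 0.53] turn [0.0, 0.001, 0.001]
[432.9664395  -44.96179669 247.47525836]
```

Go to pre-grasp, then look.

Call:
apply_moves([
  {"dp":[-0.16,-0.245,0.53],"turn":[0,0,0],"gripper":0.7},
  {"dp":[-0.16,-0.245,0.53],"turn":[0,0,0],"gripper":0.7},
  {"dp":[-0.16,-0.245,0.53],"turn":[0,0,0],"gripper":0.7},
  {"dp":[-0.16,-0.245,0.53],"turn":[0,0,0],"gripper":0.7},
])

```text
clock: 3.15
tool_pos: [464.1, -87.4, 208.7]
tcp_rot: [2.186, 1.426, 0.428]
ft_force: [0.4, 0.5, -0.5]
finger_gap: 25.7
gripper_force: 0.0
```

```bash
python3 - <<'E'
from h import *
import cv2
R=orient(-.415,.65); bar=np.array([504,-111.7,46]); 
steps((bar-45*R[:,2],R),(bar-8*R[:,2],R)); print(read_state()["tool_pos"])
E
```

```text
dp [-0.027, -0.275, 0.58] turn [-0.019, 0.002, 0.001]
dp [-0.026, -0.264, 0.764] turn [-0.019, 0.002, 0.001]
[464.14917547 -87.42996587 208.6853483 ]
```

```bash
python3 - <<'E'
from h import *
s=read_state(); print(s["joint_positions"],s["tcp_rot"],s["tool_pos"])
E
```

```text
[-4.22631410e-01  3.02898040e-01  2.24684394e+00 -1.43032806e+00
  1.27143991e-03  1.42235247e+00] [2.18631213 1.42578224 0.42796709] [464.14917547 -87.42996587 208.6853483 ]
```

```bash
python3 - <<'E'
from h import *
R=orient(-.415,.25)
steps(([450,-80,330],R),([480,-100,200],R))
E
```

```text
dp [0.002, 0.272, -0.548] turn [0.109, 0.002, 0.0]
dp [-0.025, 0.057, 0.091] turn [0.109, 0.002, 0.0]
```

Call:
apply_moves([
  {"dp":[0,0.272,-0.548],"turn":[0.109,0,0],"gripper":0.7},
  {"dp":[0,0.272,-0.548],"turn":[0.109,0,0],"gripper":0.7},
  {"dp":[0,0.272,-0.548],"turn":[0.109,0,0],"gripper":0.7},
  {"dp":[0,0.272,-0.548],"turn":[0.109,0,0],"gripper":0.7},
  {"dp":[0,0.272,-0.548],"turn":[0.109,0,0],"gripper":0.7},
  {"dp":[0,0.272,-0.548],"turn":[0.109,0,0],"gripper":0.7},
])

```text
clock: 3.75
tool_pos: [447.2, -92.7, 316.6]
tcp_rot: [2.364, 1.479, 0.174]
ft_force: [0.4, -1.0, -1.4]
finger_gap: 26.2
gripper_force: 0.0
```

```bash
python3 - <<'E'
from h import *
s=read_state(); print(s["joint_positions"].round(4),s["tcp_rot"],s["tool_pos"])
R=orient(-.415,.25)
steps(([450,-80,330],R),([480,-100,200],R))
E
```

```text
[-0.3843  0.0846  1.9458 -0.1483  0.7615  0.1577] [2.36409663 1.47907754 0.1739412 ] [447.20338244 -92.65635291 316.61813009]
dp [0.057, 0.01, -0.073] turn [0.035, 0.029, -0.008]
dp [0.086, -0.052, 0.598] turn [0.035, 0.029, -0.008]
```

Call:
apply_moves([
  {"dp":[0.086,-0.052,0.598],"turn":[0.035,0.029,-0.008],"gripper":0.7},
  {"dp":[0.086,-0.052,0.598],"turn":[0.035,0.029,-0.008],"gripper":0.7},
  {"dp":[0.086,-0.052,0.598],"turn":[0.035,0.029,-0.008],"gripper":0.7},
  {"dp":[0.086,-0.052,0.598],"turn":[0.035,0.029,-0.008],"gripper":0.7},
])

```text
clock: 4.15
tool_pos: [480.7, -102.3, 197.8]
tcp_rot: [2.452, 1.594, 0.197]
ft_force: [0.2, 0.4, 0.1]
finger_gap: 26.2
gripper_force: 0.0
```

```bash
python3 - <<'E'
from h import *
from scipy.optimize import least_squares
s=read_state(); print(s["joint_positions"].round(4),s["tcp_rot"],s["tool_pos"])
D=[([.93853,.52837,1.43376,0,1.18142,-.17846],[273.57,561.26,240.38],[-.70656,-3.06032,.002814]),
([-.42263,.30290,2.24684,-1.43033,.00127,1.42235],[464.15,-87.43,208.69],[2.18631,1.42578,.42797]),
([-0.3843,0.0846,1.9458,-0.1483,0.7615,0.1577],[447.20,-92.66,316.62],[2.36410,1.47908,.17394]),
(s["joint_positions"],s["tool_pos"],s["tcp_rot"])]
Z=lambda a:Ro.from_euler("z",a); Y=lambda a:Ro.from_euler("y",a)
def fk(q,p):
    h,o,L1,e,L2,dt=p
    R1=Z(q[0]);R2=R1*Y(q[1]);R3=R2*Y(q[2])
    R4=R3*Z(q[3])*Y(q[4]); R6=R4*Z(q[5])
    P=np.array([0,0,h])+R1.apply([0,o,0])+R2.apply([0,0,L1])+R3.apply([e,0,L2])+R6.apply([0,0,dt])
    return P,R6
for q,p,r in D:
    print((fk(q,[0]*6)[1].inv()*Ro.from_rotvec(r)).as_rotvec().round(3))
f=least_squares(lambda p:np.concatenate([fk(q,p)[0]-x for q,x,_ in D]),[150,110,500,0,400,200])
print(f.x.round(1),f.fun.round(1))
E
```

```text
[-0.4395  0.3476  1.9774  0.0058  0.5668 -0.0259] [2.45206464 1.59365724 0.19743105] [ 480.67517935 -102.34592068  197.83660606]
[-0.    -0.     1.571]
[ 0.    -0.     1.571]
[0.    0.    1.571]
[-0.    -0.     1.571]
[274.2 111.  588.  114.1 391.7 286.7] [ 0. -0. -0. -0.  0. -0.  0.  0.  0. -0. -0.  0.]
```

```bash
cat >> h.py <<'E'
from scipy.optimize import least_squares
KP=[274.2,111,588,114.1,391.7,286.7]
Zr=lambda a:Ro.from_euler("z",a); Yr=lambda a:Ro.from_euler("y",a)
def fk(q,p=KP):
    h,o,L1,e,L2,dt=p
    R1=Zr(q[0]);R2=R1*Yr(q[1]);R3=R2*Yr(q[2]);R6=R3*Zr(q[3])*Yr(q[4])*Zr(q[5])
    return np.array([0,0,h])+R1.apply([0,o,0])+R2.apply([0,0,L1])+R3.apply([e,0,L2])+R6.apply([0,0,dt]),(R6*Zr(np.pi/2))
LO=np.array([-3.08,-.75,.22,-1.43,0,-2.85]);HI=np.array([3.08,2.2,2.44,4.57,2.65,2.85])
def ik(P,R,seeds=None):
    best=None
    for q0 in seeds if seeds is not None else [[-.4,.4,1.8,0,.6,0],[-.4,.4,1.8,3.1,.5,0],[-.4,.4,1.8,3.1,.5,2.7],[-.4,.4,1.8,-1,.3,1]]:
        def c(q):
            p,r=fk(q); return np.r_[(p-P)/100,(r.inv()*Ro.from_matrix(R)).as_rotvec()]
        s=least_squares(c,np.clip(q0,LO+1e-3,HI-1e-3),bounds=(LO,HI))
        if best is None or s.cost<best.cost-1e-6: best=s
    return best.x.round(2),best.cost.round(5)
E
python3 - <<'E'
from h import *
f=np.array([np.cos(-.415),np.sin(-.415),0])
piv=np.array([584,-147,83.])
for fl in(1,-1):
  for lean in(0,.15,.3,.5,.65):
    R=orient(-.415,lean,fl)
    for a in(1.97,1.2,.6,.1):
        b=piv+95*(-np.sin(a)*f+np.cos(a)*np.array([0,0,1]))-8*R[:,2]
        print(fl,lean,a,b.round(),*ik(b,R))
# seat: board mid approx
for fl in(1,-1):
  for lean in(.45,.6):
    R=orient(-.13,lean,fl)
    for b in([425,-335,260],[518,-347,255],[518,-347,225]): print("seat",fl,lean,b,*ik(np.array(b)-8*R[:,2],R))
E
```

```text
1 0 1.97 [ 504. -112.   54.] [-0.43  0.69  1.84 -0.    0.61 -0.02] 0.0
1 0 1.2 [ 503. -111.  125.] [-0.43  0.56  1.81  0.    0.77 -0.02] 0.0
1 0 0.6 [ 535. -125.  169.] [-0.43  0.52  1.69  0.    0.92 -0.02] 0.0
1 0 0.1 [ 575. -143.  186.] [-0.43  0.55  1.57  0.    1.02 -0.02] 0.0
1 0.15 1.97 [ 503. -111.   54.] [-0.44  0.67  1.95  0.01  0.37 -0.03] 0.0
1 0.15 1.2 [ 502. -111.  125.] [-0.44  0.53  1.92  0.01  0.55 -0.03] 0.0
1 0.15 0.6 [ 534. -125.  169.] [-0.44  0.48  1.8   0.    0.71 -0.02] 0.0
1 0.15 0.1 [ 574. -143.  185.] [-0.43  0.51  1.68  0.    0.8  -0.02] 0.0
1 0.3 1.97 [ 502. -111.   54.] [-0.44  0.68  2.06  0.07  0.1  -0.09] 0.0
1 0.3 1.2 [ 501. -110.  125.] [-0.44  0.51  2.03  0.02  0.3  -0.05] 0.0
1 0.3 0.6 [ 533. -124.  169.] [-0.44  0.45  1.91  0.01  0.48 -0.03] 0.0
1 0.3 0.1 [ 573. -142.  185.] [-0.44  0.47  1.79  0.01  0.57 -0.03] 0.0
1 0.5 1.97 [ 500. -110.   53.] [-0.48  0.72  2.19  2.79  0.24 -2.85] 0.002
1 0.5 1.2 [ 499. -110.  124.] [-0.45  0.54  2.17  2.82  0.07 -2.85] 2e-05
1 0.5 0.6 [ 531. -124.  168.] [-0.44  0.45  2.06  0.09  0.13 -0.11] 0.0
1 0.5 0.1 [ 572.
[... 2024 characters left out ...]
45 [518, -347, 225] [-0.92  0.43  1.75  0.5   0.7  -1.14] 0.0
seat 1 0.6 [425, -335, 260] [-1.15  0.28  1.98  0.82  0.72 -1.61] 0.0
seat 1 0.6 [518, -347, 255] [-0.98  0.38  1.82  0.76  0.66 -1.39] 0.0
seat 1 0.6 [518, -347, 225] [-0.98  0.43  1.85  0.83  0.61 -1.49] 0.0
seat -1 0.45 [425, -335, 260] [-1.08  0.28  1.89  0.53  0.77  1.85] 0.0
seat -1 0.45 [518, -347, 255] [-0.92  0.39  1.72  0.46  0.76  2.06] 0.0
seat -1 0.45 [518, -347, 225] [-0.92  0.43  1.75  0.5   0.7   2.  ] 0.0
seat -1 0.6 [425, -335, 260] [-1.15  0.28  1.98  0.82  0.72  1.53] 0.0
seat -1 0.6 [518, -347, 255] [-0.98  0.38  1.82  0.76  0.66  1.75] 0.0
seat -1 0.6 [518, -347, 225] [-0.98  0.43  1.85  0.83  0.61  1.66] 0.0
```

```bash
python3 - <<'E'
from h import *
R=orient(-.415,.2); bar=np.array([504,-111.7,46]); 
steps((bar-100*R[:,2],R),(bar-40*R[:,2],R),(bar-8*R[:,2],R))
E
```

```text
dp [0.005, -0.041, 0.267] turn [0.016, 0.001, -0.001]
dp [0.006, -0.056, 0.567] turn [0.016, 0.001, -0.001]
dp [0.006, -0.064, 0.727] turn [0.016, 0.001, -0.001]
```

Call:
apply_moves([
  {"dp":[0.005,-0.041,0.267],"turn":[0.016,0,0],"gripper":0.65},
  {"dp":[0.005,-0.041,0.267],"turn":[0.016,0,0],"gripper":0.65},
  {"dp":[0.006,-0.05,0.4],"turn":[0.016,0,0],"gripper":0.65},
  {"dp":[0.006,-0.056,0.5],"turn":[0.016,0,0],"gripper":0.65},
  {"dp":[0.006,-0.056,0.5],"turn":[0.016,0,0],"gripper":0.65},
])

```text
clock: 4.65
tool_pos: [495.1, -108.2, 101.2]
tcp_rot: [2.486, 1.615, 0.163]
ft_force: [-0.4, 0.2, -0.2]
finger_gap: 30.3
gripper_force: 0.0
```

```bash
python3 - <<'E'
from h import *
import cv2
s=cam("side"); b=s["pixels"][170:270,220:320,::-1]; a=cam("top")["pixels"][165:235,240:330,::-1]
c=np.zeros((500,780,3),np.uint8); c[:400,:400]=cv2.resize(b,(400,400),interpolation=cv2.INTER_CUBIC); c[:280,410:770]=cv2.resize(a,(360,280),interpolation=cv2.INTER_CUBIC)
cv2.imwrite("pics/pre.png",c)
R=orient(-.415,.2); bar=np.array([504,-111.7,46]); print(read_state()["tool_pos"])
steps((bar-8*R[:,2],R))
E
```

```text
[ 495.76737908 -108.57754555  102.69228363]
dp [0.003, -0.015, 0.246] turn [0.003, 0.001, -0.001]
```

View pics/pre.png

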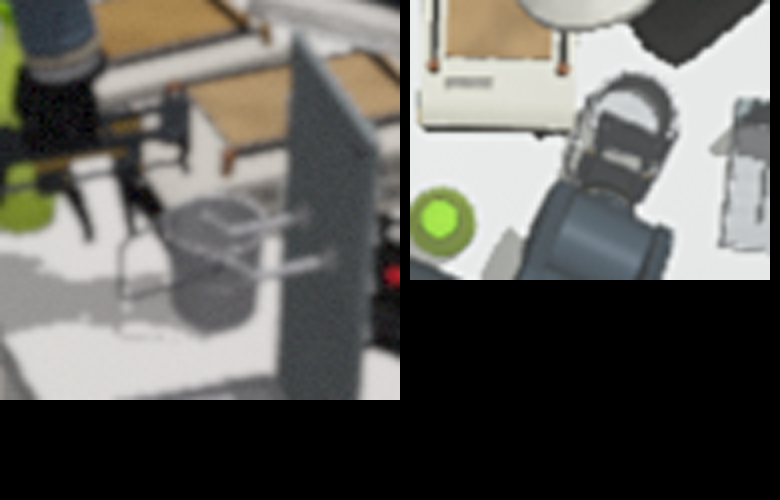

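Call:
apply_moves([
  {"dp":[0.003,-0.015,0.12],"turn":[0.003,0,0],"gripper":0.65},
  {"dp":[0.003,-0.015,0.2],"turn":[0.003,0,0],"gripper":0.65},
  {"dp":[0.003,-0.015,0.245],"turn":[0.003,0,0],"gripper":0.65},
  {"dp":[0.003,-0.015,0.245],"turn":[0.003,0,0],"gripper":0.65},
])

```text
clock: 5.15
tool_pos: [502.5, -111.4, 52.9]
tcp_rot: [2.492, 1.617, 0.157]
ft_force: [0.3, 0.4, -0.1]
finger_gap: 30.4
gripper_force: 0.0
```

Call:
apply_moves([
  {"dp":[0,0,0],"turn":[0,0,0],"gripper":1},
  {"dp":[0,0,0],"turn":[0,0,0],"gripper":1},
  {"dp":[0,0,0],"turn":[0,0,0],"gripper":1},
  {"dp":[0,0,0],"turn":[0,0,0],"gripper":1},
  {"dp":[0,0,0],"turn":[0,0,0],"gripper":1},
], force=5)

```text
clock: 5.65
tool_pos: [503.6, -112.0, 52.8]
tcp_rot: [2.49, 1.616, 0.159]
ft_force: [1.5, -0.5, 1.1]
finger_gap: 4.5
gripper_force: 5.0
```

```bash
python3 - <<'E'
from h import *
s=read_state(); print(s["tool_pos"],s["finger_gap"],s["gripper_force"],s["ft_force"])
E
```

```text
[ 503.59488166 -112.0048343    52.76403426] 4.493153651355262 4.996528699994087 [ 1.54483058 -0.46268082  1.0564081 ]
```

```bash
cat >> h.py <<'E'
fd=np.array([np.cos(-.415),np.sin(-.415),0]); piv=np.array([584,-147,83.])
def arc(a,lean):
    R=orient(-.415,lean); return piv+95*(-np.sin(a)*fd+np.cos(a)*np.array([0,0,1]))-8*R[:,2],R
E
python3 - <<'E'
from h import *
print(arc(1.96,.2)[0])
steps(*[arc(a,l) for a,l in((1.96,.2),(1.8,.2),(1.6,.2),(1.4,.2),(1.2,.22),(1.05,.25),(.9,.28))])
E
```

```text
[ 502.11132018 -110.92077119   54.79261497]
dp [0.002, -0.007, -0.012] turn [0.0, 0.001, -0.001]
dp [0.002, -0.015, -0.087] turn [0.0, 0.001, -0.001]
dp [0.001, -0.008, -0.182] turn [0.0, 0.001, -0.001]
dp [0.001, 0.017, -0.273] turn [0.0, 0.001, -0.001]
dp [0.001, 0.059, -0.358] turn [-0.006, 0.001, -0.001]
dp [0.001, 0.101, -0.415] turn [-0.016, 0.001, -0.001]
dp [0.001, 0.151, -0.464] turn [-0.025, 0.001, -0.001]
```

Call:
apply_moves([
  {"dp":[0.001,-0.006,-0.08],"turn":[0,0,0],"gripper":1},
  {"dp":[0.001,-0.003,-0.18],"turn":[0,0,0],"gripper":1},
  {"dp":[0.001,0.018,-0.272],"turn":[0,0,0],"gripper":1},
  {"dp":[0.001,0.059,-0.358],"turn":[-0.006,0,0],"gripper":1},
  {"dp":[0.001,0.101,-0.415],"turn":[-0.016,0,0],"gripper":1},
  {"dp":[0.001,0.151,-0.464],"turn":[-0.025,0,0],"gripper":1},
  {"dp":[0.001,0.151,-0.464],"turn":[-0.025,0,0],"gripper":1},
])

```text
clock: 6.35
tool_pos: [513.0, -115.6, 150.0]
tcp_rot: [2.433, 1.579, 0.217]
ft_force: [-1.9, 1.3, 2.5]
finger_gap: 4.8
gripper_force: 5.0
```

```bash
python3 - <<'E'
from h import *
import cv2
s=read_state(); print(s["tool_pos"],arc(.9,.28)[0],s["finger_gap"],s["ft_force"])
s=cam("side"); b=s["pixels"][170:270,220:320,::-1]; a=cam("top")["pixels"][165:235,240:330,::-1]
c=np.zeros((400,780,3),np.uint8); c[:400,:400]=cv2.resize(b,(400,400),interpolation=cv2.INTER_CUBIC); c[:280,410:770]=cv2.resize(a,(360,280),interpolation=cv2.INTER_CUBIC)
cv2.imwrite("pics/mid.png",c)
steps(*[arc(a,l) for a,l in((.75,.35),(.6,.4),(.45,.45),(.3,.5),(.13,.55))])
E
```

```text
[ 513.00767159 -115.6308162   149.96829497] [ 513.87747175 -116.10480488  149.74139049] 4.7502139288869305 [-1.90832669  1.27118366  2.49582834]
dp [-0.0, 0.07, -0.04] turn [-0.025, 0.001, -0.001]
dp [0.0, 0.133, -0.068] turn [-0.041, 0.001, -0.001]
dp [0.0, 0.2, -0.085] turn [-0.056, 0.001, -0.001]
dp [0.0, 0.269, -0.092] turn [-0.072, 0.001, -0.001]
dp [0.001, 0.348, -0.087] turn [-0.088, 0.001, -0.001]
```

View pics/mid.png

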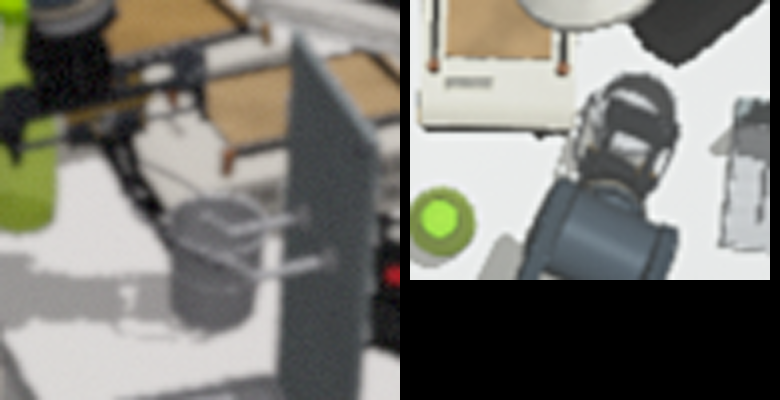

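Call:
apply_moves([
  {"dp":[0,0.07,-0.04],"turn":[-0.025,0,0],"gripper":1},
  {"dp":[0,0.133,-0.068],"turn":[-0.041,0,0],"gripper":1},
  {"dp":[0,0.2,-0.085],"turn":[-0.056,0,0],"gripper":1},
  {"dp":[0,0.269,-0.092],"turn":[-0.072,0,0],"gripper":1},
  {"dp":[0,0.348,-0.087],"turn":[-0.088,0,0],"gripper":1},
  {"dp":[0,0.348,-0.087],"turn":[-0.088,0,0],"gripper":1},
])

```text
clock: 7.05
tool_pos: [570.8, -141.6, 184.5]
tcp_rot: [2.22, 1.441, 0.406]
ft_force: [-1.8, 1.0, 3.3]
finger_gap: 4.6
gripper_force: 5.0
```

```bash
python3 - <<'E'
from h import *
import cv2
s=read_state(); print(s["tool_pos"],arc(.13,.55)[0],s["finger_gap"],s["ft_force"],s["joint_positions"].round(2))
s=cam("side"); b=s["pixels"][150:270,220:320,::-1]; a=cam("top")["pixels"][165:235,240:330,::-1]
c=np.zeros((480,780,3),np.uint8); c[:480,:400]=cv2.resize(b,(400,480),interpolation=cv2.INTER_CUBIC); c[:280,410:770]=cv2.resize(a,(360,280),interpolation=cv2.INTER_CUBIC)
cv2.imwrite("pics/up.png",c)
steps(arc(.1,.55))
E
```

```text
[ 570.84619216 -141.64811979  184.49380601] [ 568.90356273 -140.34867999  184.01857608] 4.618067850639508 [-1.81816389  0.99252263  3.33992173] [-0.44  0.46  1.98  0.04  0.15 -0.06]
dp [0.001, 0.009, 0.004] turn [-0.0, 0.001, -0.001]
```

View pics/up.png

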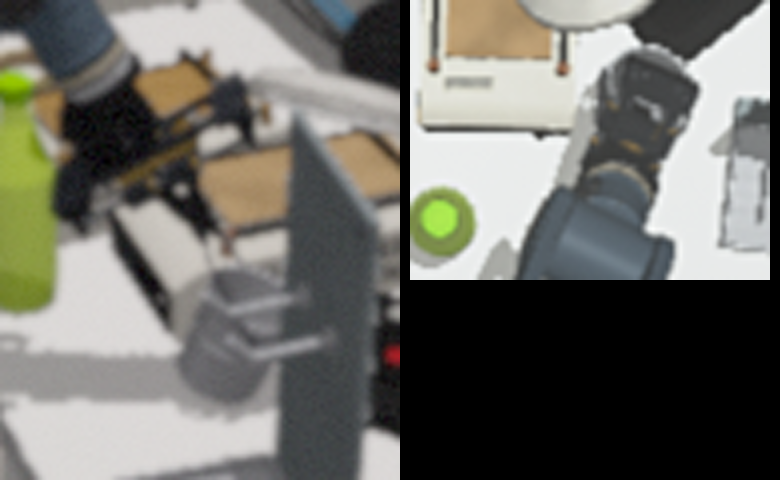

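```bash
python3 - <<'E'
from h import *
for p in([584,-147,0],[584,-147,95],[584,-147,83],[574,-143,178]): print(p,((proj("side",p)-[220,150]+.5)*4-.5).round(),((proj("top",p)-[240,165]+.5)*4+[409.5,-.5]).round())
for u,v in((225,385),): print("foot ctr",plane("side",220+(u+.5)/4-.5,150+(v+.5)/4-.5,0))
E
```

```text
[584, -147, 0] [213. 387.] [626. 122.]
[584, -147, 95] [215. 303.] [634. 115.]
[584, -147, 83] [214. 314.] [633. 116.]
[574, -143, 178] [204. 226.] [638. 117.]
foot ctr [ 596.  -148.2    0. ]
```

```bash
python3 - <<'E'
from h import *
s=read_state(); R=Ro.from_rotvec(s["tcp_rot"]).as_matrix()
steps(*[(s["tool_pos"]-k*fd+[0,0,2],R) for k in(6,12,18,24)])
print(s["ft_force"],s["wrist_torque"])
E
```

```text
dp [-0.0, -0.02, -0.024] turn [0.0, 0.0, 0.0]
dp [-0.0, -0.046, -0.04] turn [0.0, 0.0, 0.0]
dp [-0.0, -0.072, -0.056] turn [0.0, 0.0, 0.0]
dp [-0.001, -0.097, -0.071] turn [0.0, 0.0, 0.0]
[-0.57689655 -0.20330941  0.91931144] [0.04792609 0.39322248 0.01833162]
```

Call:
apply_moves([
  {"dp":[0,0,0],"turn":[0,0,0],"gripper":1},
  {"dp":[0,0,0],"turn":[0,0,0],"gripper":1},
  {"dp":[0,0,0],"turn":[0,0,0],"gripper":1},
])

```text
clock: 7.55
tool_pos: [569.5, -140.8, 184.4]
tcp_rot: [2.222, 1.443, 0.405]
ft_force: [-1.5, 0.5, 0.7]
finger_gap: 4.4
gripper_force: 5.0
```

```bash
python3 - <<'E'
from h import *
import cv2
print(read_state()["ft_force"],read_state()["tool_pos"])
s=cam("side"); b=s["pixels"][180:270,240:320,::-1]; a=cam("top")["pixels"][165:235,260:330,::-1]
cv2.imwrite("pics/up2.png",np.hstack([cv2.resize(b,(400,450),interpolation=cv2.INTER_CUBIC),cv2.resize(a,(400,450),interpolation=cv2.INTER_CUBIC)]))
E
```

```text
[-1.49753316  0.52873396  0.65097289] [ 569.47887338 -140.81453896  184.42714512]
```

View pics/up2.png

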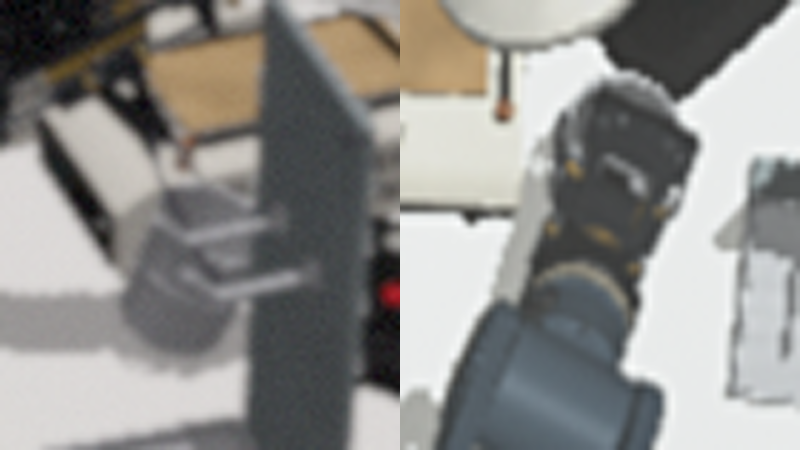

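```bash
python3 - <<'E'
from h import *
X=lambda x,y:(240+(x+.5)/5-.5,180+(y+.5)/5-.5)
f=plane("side",*X(185,315),12)
r=plane("side",*X(212,208),98); print(f,r,np.linalg.norm(f-r))
r2=plane("top",260+(640+.5-400)/(40/7)-.5,165+(120+.5)/(450/70)-.5,100); print("rim top view approx",r2)
print(proj("side",[584,-147,178]))
E
```

```text
[ 600.  -145.3   12. ] [ 622.6 -138.7   98. ] 89.16456695347094
rim top view approx [ 626.8 -172.5  100. ]
[273.79080514 206.03065681]
```

```bash
cat >> h.py <<'E'
def arc2(a,lean,pv=(597,-151,83),r=95):
    R=orient(-.415,lean); return np.array(pv)+r*(-np.sin(a)*fd+np.cos(a)*np.array([0,0,1]))-8*R[:,2],R
E
python3 - <<'E'
from h import *
steps(arc2(.45,.55),arc2(.6,.55))
E
```

```text
dp [0.009, -0.094, -0.004] turn [0.0, 0.001, -0.001]
dp [0.008, -0.165, -0.006] turn [0.0, 0.001, -0.001]
```

Call:
apply_moves([
  {"dp":[0,-0.03,-0.006],"turn":[0,0,0],"gripper":1},
  {"dp":[0,-0.06,-0.006],"turn":[0,0,0],"gripper":1},
  {"dp":[0,-0.09,-0.006],"turn":[0,0,0],"gripper":1},
  {"dp":[0,-0.115,-0.006],"turn":[0,0,0],"gripper":1},
  {"dp":[0,-0.14,-0.006],"turn":[0,0,0],"gripper":1},
  {"dp":[0,-0.165,-0.006],"turn":[0,0,0],"gripper":1},
  {"dp":[0,-0.165,-0.006],"turn":[0,0,0],"gripper":1},
], force=3)

```text
clock: 8.45
tool_pos: [542.1, -128.6, 167.4]
tcp_rot: [2.224, 1.444, 0.404]
ft_force: [-1.5, 1.0, 2.3]
finger_gap: 4.5
gripper_force: 3.0
```

```bash
python3 - <<'E'
from h import *
import cv2
s=read_state(); print(s["ft_force"],s["tool_pos"],s["finger_gap"])
s=cam("side"); g=cv2.imwrite("pics/s3.png",s["pixels"][:,:,::-1]); 
# pail outline: row-wise extent of gray pail against background, crop printed as edges
p=cv2.cvtColor(s["pixels"],cv2.COLOR_RGB2GRAY)[210:256:3,250:300:2]
for r,row in zip(range(210,256,3),p): print(r,' '.join('%3d'%v for v in row))
E
```

```text
[-1.52555185  0.99665401  2.32889205] [ 542.13733697 -128.56135803  167.44521126] 4.478762160718208
210  36  64 145 155  98  37  31  45 152 165 189 199 174  95 123 180 185 194 197 199 185 105  69  73  71
213  54  37  55 144 170 112 113 156 184 195 172 177 170 118 167 198 199 195 190 185 165  95  72  68  69
216 160  50  28  48 142 176 171 193 198 198 197 179 168 182 167 157 143 133 118 117 127  84  69  68  68
219 211 158  49  24  44 139 164 169 178 151 131 110 104 112 116 128 133 141 122 100 111  77  71  69  64
222 218 213 158  47  17  55 136 146  95  93 106 114 104 102 104 103 102 108 132 148 117  84  90  92  74
225 218 216 212 160  59  70  86 122 100  79 100 117 126 120 115 121 136 146 152 160 149 121  96  93  70
228 217 218 218 211 158  49  78 116  94 119 107  96 102 118 135 131 118 111 101 122 113  71  68  70  69
231 216 218 219 217 213 160  90 105  84  87  94  91 114 124 132 127 127 124 132 148 129  73  66  65  71
234 217 217 217 217 216 212 194 128  89  87  88  88  85 123 136 110  96  94 107 174 135  83  95 117 123
237 214 209 207 202 203 202 190 117  95  91  92  92  95  93 102 123 127 132 152 175 159 145 138 117 101
240 152 154 150 151 151 151 131  96  91  93  99  97  99  96  89  96 103 120 177 190 114  72  68  67  66
243 149 151 150 150 149 150 125  91  91  93  93  94  93  94  91  88  89 133 206 204 119  69  65  68  69
246 150 149 151 151 151 150 140 105  92  92  95  97  95  95  95  92  92 127 198 203 114  69  68  64  68
249 156 163 166 161 165 159 156 146 118 100  99  96  96  94  94  94 122 160 202 195 106  68  66  69  70
252 215 216 212 196 204 211 212 203 177 163 146 134 131 135 157 185 200 212 216 191  99  70  67  71  69
255 217 217 216 216 217 214 208 208 208 213 202 183 197 211 216 217 218 217 216 185  93  67  67  70  69
```

```bash
python3 - <<'E'
from h import *
R=orient(-.415,.55)
def t(a,r,d=1): return np.array([585,-147.5,83])+r*(-np.sin(a)*fd+np.cos(a)*np.array([0,0,1]))-d*R[:,2],R
for a in(.5,.12): print(t(a,95)[0])
steps(t(.5,95),t(.5,99),t(.4,99),t(.3,99),t(.2,99),t(.1,99))
E
```

```text
[ 542.84231758 -128.92580057  167.2228679 ]
[ 574.11437389 -142.7039159   178.16934493]
dp [0.0, -0.001, 0.003] turn [-0.0, 0.001, -0.001]
dp [0.0, -0.0, -0.017] turn [-0.0, 0.001, -0.001]
dp [0.0, 0.049, -0.012] turn [-0.0, 0.001, -0.001]
dp [0.0, 0.097, -0.003] turn [-0.0, 0.001, -0.001]
dp [0.001, 0.145, 0.012] turn [-0.0, 0.001, -0.001]
dp [0.001, 0.19, 0.031] turn [-0.0, 0.001, -0.001]
```

```bash
python3 - <<'E'
from h import *
import cv2
a=cv2.imread("pics/side0.png",0);b=cv2.imread("pics/s3.png",0)
for r in(238,243,246): print(r,a[r,257:292],'\n   ',b[r,257:292])
for c in(270,274,278): print(c,a[244:258,c],b[244:258,c])
s=cam("top")["pixels"]; g=cv2.cvtColor(s,cv2.COLOR_RGB2GRAY); a=cv2.imread("pics/top0.png",0)
cv2.imwrite("pics/t3.png",s[:,:,::-1])
for c in(292,295,298,301): print(c,a[176:200,c],g[176:200,c])
for r in(188,192): print(r,a[r,276:314],g[r,276:314])
s=read_state(); print(s["ft_force"],s["wrist_torque"])
E
```

```text
238 [197 197 197 194 186 155 123 103  90  87  87  84  80  80  78  82  80  85
  86  91  93  93 100 107 118 130 143 156 167 170 168 163 153 139 126] 
    [175 174 174 174 171 161 135 104  91  91  94  92  93  95  96  94  92  95
  94  91  92  92  99 110 120 128 142 153 155 160 160 161 154 139 124]
243 [153 141 137 138 134 117  96  89  90  90  89  92  94  97  99  98 101 102
 101 102 102  97  93  94  94  93 118 160 197 212 216 203 173 117  78] 
    [149 149 152 149 142 124 106  91  88  90  88  93  92  92  91  93  96  93
  92  93  93  91  90  88  94  88  96 133 177 205 213 204 173 118  80]
246 [192 171 155 150 144 133 113  97  87  88  91  93  95  94  95  97  95  93
  93  92  93  96  94  96  93 100 133 177 204 214 214 204 168 114  77] 
    [152 150 147 150 149 139 122 105  92  91  93  91  93  94  95  97  99  94
  94  95  93  94  92  91  90  91 101 127 166 197 211 202 167 114  74]
270 [ 95  93  94  95  90  96  95 100 119 145 174 198 212 216] [ 95  95  94  96  95  99 102 125 146 173 192 202 212 215]
274 [ 95  92  93  95  95  94  97 102 122 167 201 213 215 217] [ 94  93  94  97  93  96  98 108 
[... 957 characters left out ...]
[225 225 225 225 225 232 239 232 209 177 154 137 118 159 188 194 195 194
 196 172 138 127 114  99  90  90  84  93 166 217 229 237 237 236 236 236
 236 236] [222 223 223 223 222 229 237 240 220 137  86 114 122 104  90  67  66  64
  63  63  65  75  84  91  96  96  95  94  92  89 102 170 230 237 235 234
 233 233]
192 [220 219 220 221 223 218 186 146 129 138 187 217 216 214 214 214 211 211
 210 211 211 213 214 206 171 124  99  88  89 130 179 224 238 237 236 236
 236 236] [217 218 218 219 219 199 198 196 130  91  95 134 152 102  68  77  81  72
  71  72  72  71  72  71  72  71  68  65  65  66  69 117 205 241 237 234
 233 234]
[-2.42597643 -0.07238521  3.01827107] [0.05285941 0.47876794 0.03023131]
```

```bash
python3 - <<'E'
from h import *
s=read_state(); R=Ro.from_rotvec(s["tcp_rot"]).as_matrix()
steps(*[(s["tool_pos"]+[0,0,k],R) for k in(4,8,12)])
E
```

```text
dp [-0.0, 0.01, -0.017] turn [0.0, 0.0, 0.0]
dp [-0.0, 0.021, -0.034] turn [0.0, 0.0, 0.0]
dp [-0.0, 0.031, -0.051] turn [0.0, 0.0, 0.0]
```

Call:
apply_moves([
  {"dp":[0,0.01,-0.017],"turn":[0,0,0],"gripper":1},
  {"dp":[0,0.02,-0.034],"turn":[0,0,0],"gripper":1},
  {"dp":[0,0.03,-0.05],"turn":[0,0,0],"gripper":1},
  {"dp":[0,0.03,-0.05],"turn":[0,0,0],"gripper":1},
])

```text
clock: 8.95
tool_pos: [543.9, -129.5, 180.8]
tcp_rot: [2.22, 1.442, 0.406]
ft_force: [0.3, -0.2, -0.7]
finger_gap: 4.9
gripper_force: 3.0
```

```bash
python3 - <<'E'
from h import *
import cv2
s=read_state(); print(s["ft_force"],s["tool_pos"])
s=cam("top")["pixels"]; g=cv2.cvtColor(s,cv2.COLOR_RGB2GRAY)
b=cv2.cvtColor(cam("side")["pixels"],cv2.COLOR_RGB2GRAY)
for r in(243,246): print(r,b[r,257:292])
for c in(292,295,298,301): print(c,g[176:192,c])
for r in(188,192): print(r,g[r,296:314])
E
```

```text
[ 0.32645107 -0.23588416 -0.70411059] [ 543.91759019 -129.46069695  180.78804455]
243 [ 90  92  89  96  94  95  96  93  95  95  98 101  99  99  94  95  95 100
 132 178 203 215 217 217 217 217 217 217 217 217 216 205 172 121  81]
246 [ 90  94  92  92  95  95  94  98  92  96  97  98  98  97  98  98  95 105
 149 191 211 215 217 217 217 217 217 217 217 217 216 205 169 112  78]
292 [235 235 234 234 234 234 234 236 238 175  84  55  62  68  83  77]
295 [238 236 235 234 234 234 235 235 237 242 185  91  59  72  91  83]
298 [ 82 167 233 239 236 234 235 235 234 237 241 199 107  61  67  71]
301 [ 58  54  79 170 234 239 235 234 234 234 235 239 234 154  74  67]
188 [ 63  73 107 154 199 234 241 239 238 236 235 235 234 235 234 234 234 234]
192 [ 73  73  73  72  73  72  70  66  62  61  73 107 153 214 238 235 234 234]
```

```bash
python3 - <<'E'
from h import *
import cv2
b=cv2.cvtColor(cam("side")["pixels"],cv2.COLOR_RGB2GRAY); cv2.imwrite("pics/s4.png",cam("side")["pixels"][:,:,::-1]); cv2.imwrite("pics/t4.png",cam("top")["pixels"][:,:,::-1])
for r in range(206,262,3): print(r,' '.join('%3d'%v for v in b[r,238:298:2]))
print(read_state()["ft_force"])
E
```

```text
206 134 127 109 113 114  58  89 169 188 152  77  31  27  37 140 195 201 200 190 148 125 113 103  83  75  76  80  70  67  68
209 143 152 174 182 189  96  31  92 169 190 178 115  54 106 152 196 202 200 176 100  96 137 150 174 186 192 185 103  70  67
212 214 215 217 218 208 134  32  30  87 166 191 186 136 164 197 200 200 200 169  94 151 197 200 199 197 197 181 100  68  73
215 217 217 218 217 218 202 127  39  24  80 163 188 156 148 193 200 200 199 194 181 184 179 169 155 145 134 136  85  69  69
218 218 217 216 218 216 216 200 124  26  47  93 160 143 137 174 180 173 153 143 136 135 134 115 104  90  95 110  77  70  67
221 216 218 217 217 217 216 216 199 125 107 103 100  84  87 101 102 108 123 143 141 135 136 114 113 116 122 113  71  80  81
224 217 217 218 216 217 216 216 189 114  90  93  96  86  77  94 101 118 128 114 132 151 140 127 127 138 141 152 130 104  96
227 218 218 217 218 218 217 216 186 106  92  89  97  93  80  95 100  98  93 106 132 158 160 156 146 142 141 105  72  72  75
230 219 216 216 217 218 217 217 205 126 120 112  99  93  77  96 103 103 104 122 125 139 148 164 176 194 199 
[... 590 characters left out ...]
2 188 216 216 218 217 217 204 112  73  68  66
248 151 151 150 149 153 150 149 148 133  98  91  94  99  96  96  97  96  96 133 201 216 217 217 217 217 199 110  69  69  69
251 207 206 208 206 205 207 205 192 170 166 137 105 101 103 100 108 124 163 203 217 216 217 217 216 216 193 102  71  70  66
254 216 217 217 216 216 217 217 216 215 206 185 169 170 175 193 207 215 217 217 216 216 215 217 217 216 190  97  66  69  68
257 216 217 216 216 218 217 217 216 218 217 217 216 216 216 217 217 216 216 218 217 217 217 217 217 216 182  88  67  70  71
260 218 217 215 216 216 217 217 217 217 217 218 216 217 217 216 217 216 215 217 217 217 218 216 217 216 173  82  70  70  67
[0.29271556 0.25253016 1.72453317]
```

```bash
python3 - <<'E'
from h import *
print(plane("side",264.3,246.4,0))
s=read_state(); R=Ro.from_rotvec(s["tcp_rot"]).as_matrix()
steps((s["tool_pos"]+6*fd+[0,0,1],R)); print(s["tool_pos"],s["clock"])
E
```

```text
[ 555.1 -134.4    0. ]
dp [0.0, 0.028, 0.012] turn [0.0, 0.0, 0.0]
[ 543.98631305 -129.48526376  180.69393007] 9.2
```

Call:
apply_moves([
  {"dp":[0,0.015,0.007],"turn":[0,0,0],"gripper":1},
  {"dp":[0,0.028,0.011],"turn":[0,0,0],"gripper":1},
  {"dp":[0,0.028,0.011],"turn":[0,0,0],"gripper":1},
  {"dp":[0,0.028,0.011],"turn":[0,0,0],"gripper":1},
  {"dp":[0,0.028,0.011],"turn":[0,0,0],"gripper":1},
  {"dp":[0,0.028,0.011],"turn":[0,0,0],"gripper":1},
])

```text
clock: 9.8
tool_pos: [548.8, -131.6, 181.0]
tcp_rot: [2.222, 1.442, 0.405]
ft_force: [-0.9, 0.5, 0.6]
finger_gap: 4.7
gripper_force: 3.0
```

```bash
python3 - <<'E'
from h import *
import cv2
s=read_state(); print(s["ft_force"],s["tool_pos"],s["joint_positions"].round(2))
b=cv2.cvtColor(cam("side")["pixels"],cv2.COLOR_RGB2GRAY)
for r in(227,233,242,248): print(r,b[r,248:288])
print(b[246:258,264])
E
```

```text
[-0.92136155  0.50276864  0.58069086] [ 548.75652108 -131.55906983  181.0177862 ] [-0.44  0.45  2.04  0.06  0.11 -0.08]
227 [217 218 216 210 186 144 107  88  87  91  90  94  96  94  97  89  77  77
  91  96 101 100  99  97  94  97 104 116 131 146 157 159 161 157 157 152
 146 141 142 146]
233 [216 218 217 216 205 175 129  93  89  95 103 106 109 106 105 105 100 108
 129 137 129 116 114 116 110 102  98  97 126 168 197 210 214 216 218 217
 218 218 217 217]
242 [150 149 150 149 146 135 111  94  88  91  92  95 100  99  99 100  99  94
  99 106 108 108 110 108 102  97 104 127 174 204 215 217 215 216 214 216
 216 215 216 216]
248 [152 151 152 150 150 146 133 117 102  92  92  94  92  94  97  99  97  95
  94  95  97  97  99  94  95 104 133 174 202 212 217 217 216 217 217 218
 217 218 217 215]
[101  96  97  97  99  97 107 137 177 205 215 217]
```

Call:
apply_moves([
  {"dp":[0,0,0],"turn":[0,0,0],"gripper":1},
  {"dp":[0,0,0],"turn":[0,0,0],"gripper":1},
  {"dp":[0,0,0],"turn":[0,0,0],"gripper":1},
], force=30)

```text
clock: 10.15
tool_pos: [548.7, -131.6, 181.1]
tcp_rot: [2.222, 1.442, 0.405]
ft_force: [0.2, 0.2, 1.7]
finger_gap: 3.7
gripper_force: 30.0
```

```bash
python3 - <<'E'
from h import *
Q=lambda x,y:(240+(x+.5)/7-.5,215+(y+.5)/7-.5)
for n,tip,low in(("L",(220,62),(262,90)),("R",(225,125),(308,167))):
    print(n,"tip",plane("side",*Q(*tip),240.5),"low",plane("side",*Q(*low),218.5))
yaw=-.13;c=np.array([571,-361,0.]);ex=np.array([np.cos(yaw),np.sin(yaw),0]);ey=np.array([-np.sin(yaw),np.cos(yaw),0])
for sgn in(1,-1):
    for out,z in((80,240.5),(57,218.5),(0,222)):
        p=c-out*ex+sgn*29*ey+[0,0,z]; print(sgn,out,p.round(),"z.png",((proj("side",p)-[240,215]+.5)*7-.5).round(),"topc",((proj("top",p)-[225,150]+.5)*4.5-.5).round())
E
```

```text
L tip [ 492.9 -320.1  240.5] low [ 514.4 -318.2  218.5]
R tip [ 475.7 -362.5  240.5] low [ 508.5 -376.1  218.5]
1 80 [ 495. -322.  240.] z.png [227.  63.] topc [539. 282.]
1 57 [ 518. -325.  218.] z.png [276.  96.] topc [537. 258.]
1 0 [ 575. -332.  222.] z.png [400.  70.] topc [544. 193.]
-1 80 [ 488. -379.  240.] z.png [269. 140.] topc [606. 291.]
-1 57 [ 511. -382.  218.] z.png [319. 174.] topc [602. 266.]
-1 0 [ 567. -390.  222.] z.png [447. 146.] topc [610. 201.]
```

```bash
python3 - <<'E'
from h import *
s=read_state(); q=s["joint_positions"]; st=np.array([512,-348.5,225]); ex=np.array([np.cos(-.12),np.sin(-.12),0])
u=np.array([0,0,1.])
W=[([548,-131.5,215],-.415,.5),([535,-135,265],-.415,.45)]
def w(out,z,yaw,lean,dy=0):
    R=orient(yaw,lean); return ((st-(out-57)*ex+[0,0,z-225])-4*R[:,2]),yaw,lean
W+=[([500,-200,270],-.35,.45),([450,-280,272],-.2,.5),w(140,262,-.12,.55),w(110,262,-.12,.6),w(60,262,-.12,.65),w(60,225,-.12,.65)]
pq=q
for p,y,l in W:
    R=orient(y,l); q,c=ik(np.array(p),R,[pq]); print(np.round(p,1),y,l,q,c,np.abs(q-pq).max().round(2)); pq=q
P0,R0=s["tool_pos"],Ro.from_rotvec(s["tcp_rot"]).as_matrix()
for p,y,l in W:
    R=orient(y,l); steps((p,R),base=(P0,R0)); P0,R0=np.array(p),R
E
```

```text
[ 548.  -131.5  215. ] -0.415 0.5 [-0.44  0.37  1.97  0.04  0.3  -0.06] 0.0 0.19
[ 535 -135  265] -0.415 0.45 [-0.46  0.27  1.91  0.04  0.51 -0.08] 0.0 0.21
[ 500 -200  270] -0.35 0.45 [-0.66  0.24  1.93  0.26  0.55 -0.5 ] 0.0 0.42
[ 450 -280  272] -0.2 0.5 [-0.95  0.24  1.96  0.58  0.65 -1.17] 0.0 0.67
[ 427.5 -338.3  265.4] -0.12 0.55 [-1.12  0.29  1.93  0.71  0.74 -1.5 ] 0.0 0.33
[ 457.1 -341.9  265.3] -0.12 0.6 [-1.08  0.32  1.91  0.8   0.71 -1.53] 0.0 0.09
[ 506.6 -347.9  265.2] -0.12 0.65 [-1.01  0.37  1.85  0.87  0.67 -1.53] 0.0 0.07
[ 506.6 -347.9  228.2] -0.12 0.65 [-1.01  0.43  1.89  0.97  0.61 -1.66] 0.0 0.13
dp [-0.002, 0.086, -0.146] turn [0.016, 0.001, -0.001]
dp [-0.042, 0.074, -0.245] turn [0.016, 0.0, 0.0]
dp [-0.368, -0.015, -0.035] turn [-0.0, 0.009, -0.019]
dp [-0.461, -0.084, -0.051] turn [-0.016, 0.022, -0.042]
dp [-0.308, -0.062, 0.004] turn [-0.016, 0.013, -0.022]
dp [-0.0, 0.127, 0.078] turn [-0.016, 0.0, 0.0]
dp [-0.0, 0.205, 0.141] turn [-0.016, 0.0, -0.0]
dp [-0.0, -0.112, 0.147] turn [0.0, 0.0, 0.0]
```

Call:
apply_moves([
  {"dp":[0,0.02,-0.04],"turn":[0.004,0,0],"gripper":1},
  {"dp":[0,0.04,-0.08],"turn":[0.008,0,0],"gripper":1},
  {"dp":[0,0.065,-0.115],"turn":[0.012,0,0],"gripper":1},
  {"dp":[0,0.086,-0.146],"turn":[0.016,0,0],"gripper":1},
  {"dp":[0,0.086,-0.146],"turn":[0.016,0,0],"gripper":1},
  {"dp":[0,0.086,-0.146],"turn":[0.016,0,0],"gripper":1},
  {"dp":[0,0.086,-0.146],"turn":[0.016,0,0],"gripper":1},
], force=30)

```text
clock: 10.95
tool_pos: [547.0, -130.7, 213.6]
tcp_rot: [2.264, 1.47, 0.371]
ft_force: [0.8, -0.3, -3.7]
finger_gap: 3.4
gripper_force: 30.0
```

```bash
python3 - <<'E'
from h import *
import cv2
s=read_state(); print(s["ft_force"],s["tool_pos"],s["finger_gap"])
b=cv2.cvtColor(cam("side")["pixels"],cv2.COLOR_RGB2GRAY)
for r in(221,227,233,239): print(r,b[r,244:288])
print(b[230:258,264])
E
```

```text
[ 0.8071519  -0.32227339 -3.68351708] [ 547.0023969  -130.72843017  213.56430632] 3.402663774131379
221 [217 219 217 217 217 217 207 176 133 110 100  98  97  96  94  97  98  94
  85  75  77  89  95  98  95  96  97  99  99 105 123 136 140 142 138 136
 134 129 115 106 112 114 114 118]
227 [217 217 218 218 218 216 205 178 132  94  88  88  89  88  91  86  88  90
  87  78  85 100 106 101  98  97  93  88  94  97 107 120 135 147 158 160
 160 156 159 153 147 142 142 143]
233 [217 217 217 217 217 216 208 185 141 108  97  97  97  97  95  94  95  95
  95  93  92  92  96  98 102 106 115 108 104 121 154 182 194 196 204 210
 214 216 216 217 217 217 218 217]
239 [153 152 155 155 156 154 149 140 118  98  91  92  91  94  95  94  98  96
  97  95  95  94  99  94  94  93  93  92 104 149 191 212 215 215 210 203
 186 167 157 156 164 167 170 172]
[ 75  86  89  92  98 102  99  95  93  95  94  96  95  94  98 111 124 145
 150 151 151 154 173 196 211 215 218 217]
```

Call:
apply_moves([
  {"dp":[-0.005,0.015,-0.05],"turn":[0.004,0,0],"gripper":1},
  {"dp":[-0.015,0.03,-0.1],"turn":[0.008,0,0],"gripper":1},
  {"dp":[-0.025,0.045,-0.16],"turn":[0.012,0,0],"gripper":1},
  {"dp":[-0.035,0.06,-0.21],"turn":[0.016,0,0],"gripper":1},
  {"dp":[-0.042,0.074,-0.245],"turn":[0.016,0,0],"gripper":1},
  {"dp":[-0.042,0.074,-0.245],"turn":[0.016,0,0],"gripper":1},
  {"dp":[-0.042,0.074,-0.245],"turn":[0.016,0,0],"gripper":1},
])

```text
clock: 11.7
tool_pos: [534.8, -134.3, 264.5]
tcp_rot: [2.301, 1.493, 0.339]
ft_force: [0.1, -0.3, -3.5]
finger_gap: 3.8
gripper_force: 30.0
```

Call:
apply_moves([
  {"dp":[-0.04,0,0],"turn":[0,0.001,-0.002],"gripper":1},
  {"dp":[-0.1,-0.005,-0.01],"turn":[0,0.002,-0.005],"gripper":1},
  {"dp":[-0.17,-0.01,-0.02],"turn":[0,0.004,-0.009],"gripper":1},
  {"dp":[-0.24,-0.01,-0.025],"turn":[0,0.006,-0.013],"gripper":1},
  {"dp":[-0.3,-0.015,-0.03],"turn":[0,0.008,-0.016],"gripper":1},
  {"dp":[-0.35,-0.015,-0.035],"turn":[0,0.009,-0.019],"gripper":1},
  {"dp":[-0.37,-0.015,-0.035],"turn":[0,0.009,-0.019],"gripper":1},
  {"dp":[-0.37,-0.015,-0.035],"turn":[0,0.009,-0.019],"gripper":1},
])

```text
clock: 12.5
tool_pos: [499.4, -200.1, 269.6]
tcp_rot: [2.256, 1.571, 0.356]
ft_force: [0.1, -0.4, -3.8]
finger_gap: 3.7
gripper_force: 30.0
```

```bash
python3 - <<'E'
from h import *
s=read_state(); print(s["ft_force"],s["tool_pos"],s["finger_gap"],s["joint_positions"].round(2))
steps(([450,-280,275],orient(-.2,.5)))
E
```

```text
[ 0.10387782 -0.37814485 -3.78991826] [ 499.41739763 -200.06388274  269.57260124] 3.658593651575043 [-0.66  0.24  1.93  0.25  0.55 -0.49]
dp [-0.461, -0.072, -0.064] turn [-0.016, 0.023, -0.044]
```

Call:
apply_moves([
  {"dp":[-0.05,-0.01,-0.01],"turn":[-0.002,0.003,-0.005],"gripper":1},
  {"dp":[-0.13,-0.02,-0.02],"turn":[-0.004,0.006,-0.012],"gripper":1},
  {"dp":[-0.21,-0.03,-0.03],"turn":[-0.007,0.01,-0.02],"gripper":1},
  {"dp":[-0.29,-0.045,-0.04],"turn":[-0.01,0.014,-0.028],"gripper":1},
  {"dp":[-0.37,-0.06,-0.05],"turn":[-0.013,0.018,-0.036],"gripper":1},
  {"dp":[-0.43,-0.07,-0.06],"turn":[-0.016,0.023,-0.044],"gripper":1},
  {"dp":[-0.46,-0.072,-0.064],"turn":[-0.016,0.023,-0.044],"gripper":1},
  {"dp":[-0.46,-0.072,-0.064],"turn":[-0.016,0.023,-0.044],"gripper":1},
])

```text
clock: 13.3
tool_pos: [450.5, -280.3, 275.7]
tcp_rot: [2.105, 1.722, 0.437]
ft_force: [1.1, 0.5, -3.9]
finger_gap: 3.5
gripper_force: 30.0
```

```bash
python3 - <<'E'
from h import *
s=read_state(); print(s["ft_force"],s["tool_pos"],s["finger_gap"],s["joint_positions"].round(2))
steps(([427.5,-338.3,266],orient(-.12,.55)))
E
```

```text
[ 1.09863846  0.46079571 -3.85918155] [ 450.47392712 -280.27681325  275.66620043] 3.4621976180949456 [-0.95  0.23  1.95  0.57  0.65 -1.16]
dp [-0.307, -0.072, 0.017] turn [-0.016, 0.013, -0.022]
```

Call:
apply_moves([
  {"dp":[-0.05,-0.015,0.002],"turn":[-0.003,0.002,-0.003],"gripper":1},
  {"dp":[-0.12,-0.03,0.005],"turn":[-0.006,0.005,-0.009],"gripper":1},
  {"dp":[-0.19,-0.05,0.01],"turn":[-0.01,0.009,-0.015],"gripper":1},
  {"dp":[-0.26,-0.065,0.014],"turn":[-0.014,0.011,-0.019],"gripper":1},
  {"dp":[-0.307,-0.072,0.017],"turn":[-0.016,0.013,-0.022],"gripper":1},
  {"dp":[-0.307,-0.072,0.017],"turn":[-0.016,0.013,-0.022],"gripper":1},
  {"dp":[-0.307,-0.072,0.017],"turn":[-0.016,0.013,-0.022],"gripper":1},
])

```text
clock: 14.0
tool_pos: [428.0, -336.8, 265.8]
tcp_rot: [2.007, 1.785, 0.503]
ft_force: [0.3, 0.2, -3.6]
finger_gap: 3.8
gripper_force: 30.0
```

```bash
python3 - <<'E'
from h import *
import cv2
s=read_state(); print(s["ft_force"],s["tool_pos"])
R=Ro.from_rotvec(s["tcp_rot"]).as_matrix(); g=s["tool_pos"]+4*R[:,2]; print("bar px",g,proj("side",g),proj("top",g))
b=cam("side")["pixels"][190:290,225:345,::-1]; a=cam("top")["pixels"][165:245,290:390,::-1]
c=np.zeros((600,800,3),np.uint8); c[:375,:450]=cv2.resize(b,(450,375),interpolation=cv2.INTER_CUBIC); c[:280,450:800]=cv2.resize(a,(350,280),interpolation=cv2.INTER_CUBIC)
cv2.imwrite("pics/front.png",c[:380])
E
```

```text
[ 0.29043796  0.15315246 -3.60674442] [ 427.99223402 -336.77546992  265.75459913]
bar px [ 430.06825045 -337.02086454  262.34432974] [253.94459895 225.16964373] [350.0886486  229.15539267]
```

View pics/front.png

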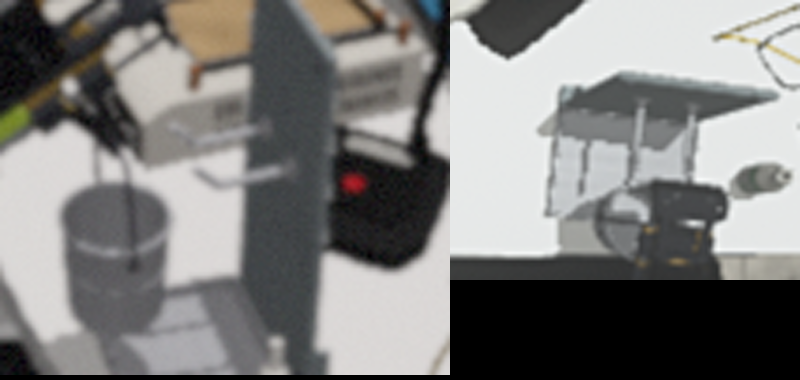

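```bash
python3 - <<'E'
from h import *
q=lambda x,y:(225+(x+.5)/3.75-.5,190+(y+.5)/3.75-.5)
t=lambda x,y:(290+(x-450+.5)/3.5-.5,165+(y+.5)/3.5-.5)
for n,p,z in(("Ltip",(172,126),240.5),("Rtip",(197,169),240.5),("Llow",(212,143),218.5),("Rlow",(220,186),218.5),("Lroot",(265,130),220),("Rroot",(290,170),220)): print(n,plane("side",*q(*p),z))
for p,z in(((640,105),220),((695,112),220),((633,178),235),((688,180),235)): print("top",plane("top",*t(*p),z))
print("pail rim", plane("side",*q(115,220),179))
E
```

```text
Ltip [ 491.9 -318.6  240.5]
Rtip [ 485.7 -378.8  240.5]
Llow [ 525.4 -324.8  218.5]
Rlow [ 506.  -379.3  218.5]
Lroot [ 572.8 -327.1  220. ]
Rroot [ 565.6 -383.9  220. ]
top [ 566.7 -326.1  220. ]
top [ 558.4 -388.3  220. ]
top [ 483.5 -312.9  235. ]
top [ 480.9 -374.4  235. ]
pail rim [ 432.7 -340.6  179. ]
```

```bash
python3 - <<'E'
from h import *
st=np.array([511,-350,225]); ex=np.array([np.cos(-.12),np.sin(-.12),0])
def w(out,z,lean):
    R=orient(-.12,lean); return st-(out-57)*ex+[0,0,z-225]-4*R[:,2],R
steps(w(125,263,.57),w(110,263,.6),w(95,263,.62),w(80,263,.64),w(70,263,.65),w(60,263,.65))
R=w(60,263,.65)[1]; steps(*[w(60,z,.65) for z in(255,245,235,228,223,218)],base=w(60,263,.65))
E
```

```text
dp [-0.017, 0.06, 0.035] turn [-0.006, -0.0, 0.001]
dp [-0.017, 0.123, 0.074] turn [-0.016, -0.0, 0.001]
dp [-0.017, 0.187, 0.113] turn [-0.022, -0.0, 0.001]
dp [-0.018, 0.25, 0.153] turn [-0.029, -0.0, 0.001]
dp [-0.018, 0.293, 0.179] turn [-0.032, -0.0, 0.001]
dp [-0.018, 0.335, 0.205] turn [-0.032, -0.0, 0.001]
dp [-0.0, -0.024, 0.032] turn [0.0, 0.0, 0.0]
dp [-0.0, -0.054, 0.072] turn [0.0, 0.0, 0.0]
dp [-0.0, -0.085, 0.111] turn [0.0, 0.0, 0.0]
dp [-0.0, -0.106, 0.139] turn [0.0, 0.0, 0.0]
dp [-0.0, -0.121, 0.159] turn [0.0, 0.0, 0.0]
dp [-0.0, -0.136, 0.179] turn [0.0, 0.0, 0.0]
```

Call:
apply_moves([
  {"dp":[-0.01,0.03,0.02],"turn":[-0.003,0,0],"gripper":1},
  {"dp":[-0.017,0.08,0.048],"turn":[-0.009,0,0],"gripper":1},
  {"dp":[-0.017,0.13,0.078],"turn":[-0.016,0,0],"gripper":1},
  {"dp":[-0.017,0.187,0.113],"turn":[-0.022,0,0],"gripper":1},
  {"dp":[-0.018,0.25,0.153],"turn":[-0.029,0,0],"gripper":1},
  {"dp":[-0.018,0.305,0.186],"turn":[-0.032,0,0],"gripper":1},
  {"dp":[-0.018,0.335,0.205],"turn":[-0.032,0,0],"gripper":1},
  {"dp":[-0.018,0.335,0.205],"turn":[-0.032,0,0],"gripper":1},
])

```text
clock: 15.0
tool_pos: [506.3, -350.6, 266.1]
tcp_rot: [1.937, 1.725, 0.581]
ft_force: [-0.4, -0.1, -3.6]
finger_gap: 3.6
gripper_force: 30.0
```

```bash
python3 - <<'E'
from h import *
s=read_state(); print(s["ft_force"],s["tool_pos"],s["joint_positions"].round(2))
E
```

```text
[-0.35949652 -0.12452413 -3.611535  ] [ 506.31446189 -350.55227362  266.07213573] [-1.02  0.37  1.85  0.87  0.67 -1.53]
```

Lower in stages, watching the weight transfer.

Call:
apply_moves([
  {"dp":[0,-0.024,0.032],"turn":[0,0,0],"gripper":1},
  {"dp":[0,-0.054,0.072],"turn":[0,0,0],"gripper":1},
  {"dp":[0,-0.075,0.1],"turn":[0,0,0],"gripper":1},
  {"dp":[0,-0.092,0.12],"turn":[0,0,0],"gripper":1},
  {"dp":[0,-0.1,0.132],"turn":[0,0,0],"gripper":1},
  {"dp":[0,-0.1,0.132],"turn":[0,0,0],"gripper":1},
])

```text
clock: 15.6
tool_pos: [505.2, -350.5, 232.5]
tcp_rot: [1.939, 1.723, 0.581]
ft_force: [-0.5, -0.5, -4.1]
finger_gap: 4.0
gripper_force: 30.0
```

```bash
python3 - <<'E'
from h import *
s=read_state(); print(s["ft_force"],s["tool_pos"])
R=s["tcp_rot"]; R=Ro.from_rotvec(R).as_matrix(); steps(*[(s["tool_pos"]-[0,0,k],R) for k in(2,4,6,8)])
E
```

```text
[-0.54606483 -0.4812239  -4.12360599] [ 505.1949003  -350.53068668  232.54277663]
dp [0.0, -0.006, 0.008] turn [0.0, 0.0, 0.0]
dp [0.0, -0.012, 0.016] turn [0.0, 0.0, 0.0]
dp [0.0, -0.018, 0.024] turn [0.0, 0.0, 0.0]
dp [0.0, -0.024, 0.032] turn [0.0, 0.0, 0.0]
```

Call:
apply_moves([
  {"dp":[0,-0.006,0.008],"turn":[0,0,0],"gripper":1},
  {"dp":[0,-0.012,0.016],"turn":[0,0,0],"gripper":1},
  {"dp":[0,-0.012,0.016],"turn":[0,0,0],"gripper":1},
])

```text
clock: 15.9
tool_pos: [506.2, -351.0, 229.9]
tcp_rot: [1.937, 1.722, 0.581]
ft_force: [3.1, 0.1, -1.0]
finger_gap: 3.4
gripper_force: 30.0
```

Call:
apply_moves([
  {"dp":[0,-0.006,0.008],"turn":[0,0,0],"gripper":1},
  {"dp":[0,-0.006,0.008],"turn":[0,0,0],"gripper":1},
])

```text
clock: 16.1
tool_pos: [507.0, -351.3, 228.7]
tcp_rot: [1.935, 1.72, 0.583]
ft_force: [6.7, 0.2, 0.7]
finger_gap: 4.0
gripper_force: 30.0
```

Call:
apply_moves([
  {"dp":[0,-0.006,0.008],"turn":[0,0,0],"gripper":1},
  {"dp":[0,-0.006,0.008],"turn":[0,0,0],"gripper":1},
])

```text
clock: 16.3
tool_pos: [507.8, -351.5, 227.8]
tcp_rot: [1.934, 1.719, 0.584]
ft_force: [8.0, 0.9, 5.3]
finger_gap: 3.7
gripper_force: 30.0
```

```bash
python3 - <<'E'
from h import *
s=read_state(); R=Ro.from_rotvec(s["tcp_rot"]).as_matrix(); ex=np.array([np.cos(-.12),np.sin(-.12),0]); print(s["ft_force"])
steps(*[(s["tool_pos"]+k*ex,R) for k in(3,6)])
E
```

```text
[7.96042584 0.87220955 5.29681748]
dp [-0.0, 0.012, 0.009] turn [0.0, 0.0, 0.0]
dp [-0.0, 0.024, 0.018] turn [0.0, 0.0, 0.0]
```

Call:
apply_moves([
  {"dp":[0,0.012,0.009],"turn":[0,0,0],"gripper":1},
  {"dp":[0,0.024,0.018],"turn":[0,0,0],"gripper":1},
  {"dp":[0,0.024,0.018],"turn":[0,0,0],"gripper":1},
])

```text
clock: 16.6
tool_pos: [512.7, -351.9, 227.6]
tcp_rot: [1.934, 1.721, 0.582]
ft_force: [2.8, 1.6, 6.1]
finger_gap: 3.6
gripper_force: 30.0
```

Call:
apply_moves([
  {"dp":[0,-0.003,-0.003],"turn":[0,0,0],"gripper":0.88},
  {"dp":[0,-0.003,-0.005],"turn":[0,0,0],"gripper":0.82},
  {"dp":[0,-0.003,-0.005],"turn":[0,0,0],"gripper":0.78},
  {"dp":[0,-0.003,-0.005],"turn":[0,0,0],"gripper":0.78},
  {"dp":[0,-0.003,-0.005],"turn":[0,0,0],"gripper":0.78},
  {"dp":[0,-0.003,-0.005],"turn":[0,0,0],"gripper":0.78},
])

```text
clock: 17.2
tool_pos: [510.1, -351.1, 225.1]
tcp_rot: [1.939, 1.724, 0.58]
ft_force: [1.1, 0.0, -0.1]
finger_gap: 18.9
gripper_force: 0.0
```

```bash
python3 - <<'E'
from h import *
import cv2
s=read_state(); print(s["ft_force"],s["tool_pos"],s["finger_gap"])
b=cam("side")["pixels"]; cv2.imwrite("pics/hang.png",b[:,:,::-1]); b=cv2.cvtColor(b,cv2.COLOR_RGB2GRAY)
for r in range(214,272,4): print(r,' '.join('%3d'%v for v in b[r,246:310:2]))
E
```

```text
[ 1.12031054  0.00911194 -0.14975195] [ 510.0965657  -351.07630082  225.07484779] 18.917322750772712
214  20  17   3  15  20  29  27  21  15  15  22  25  39  42  50  66  68  70 147 122  99 133 140  88  70  69  65  69  68  67  67  68
218  11  20  21  18  11  13  23  16  16  14  19  38  76  96  68  47  40  34  42  80  88  92 112  77  69  69  67  67  66  68  71  72
222  14  22   9  14   8  19  15  20  30  49  78 117 139 127  86  50  31  31  92 124 121 118 113  85  86  91  68  69  65  71  68  69
226  31  25  13  17  15  22  40  58  77  64  57  87  92  99 116 117  76  33  36  89 135 147 123  93  78  79  69  71  66  69  70  69
230  37  16  29  42 111 149 108  61  43  38  39  57  35  27  85 102 127 134 111  71  57 153 135  70  68  67  68  70  70  71  71  70
234  37  45 133 197 215 210 162  67  31  45 121 172 183 133  66  73 120 187 181 157 174 143 105  84  96 118 123 101  99  81  72  71
238  35  57 176 200 148 133 190 210 207 211 215 217 217 217 205 142 126  99 141 144 123 148 138 115 102  84  78  68  76  70  71  72
242  36  33  62 127 196 214 217 217 217 218 216 215 217 217 205 164 209 213
[... 280 characters left out ...]
  89  96  89  72  65  67  66  69  66  69
254 216 216 217 217 219 217 217 216 217 217 185 110  93  92  95  97  99 100 104 100  85  76  92  90  89  89  70  65  68  67  68  71
258 216 216 217 217 218 216 216 216 219 216 193 109  96 100  95  97  99 105 103 102  79  80  91  95 112  88  65  64  70  65  64  74
262 217 215 217 217 216 216 218 217 216 216 180  99  87  97 114 129 128 129 133 121  85 113 133 120  87  68  67  71  68  65  67  75
266 217 215 216 217 215 215 215 211 207 200 156  98  90  90  91  92  92  91  94  88  63  81  87  84  73  70  70  68  65  69  69  80
270 214 188 155 137 124 114 114 113 118 126 113  86  97  94  93  91  94  94  96  93  91  91  97 101  76  68  67  68  67  72  68  89
```

Call:
apply_moves([
  {"dp":[0,0,-0.03],"turn":[0,0,0],"gripper":0.78},
  {"dp":[0,0,-0.08],"turn":[0,0,0],"gripper":0.78},
  {"dp":[0,0,-0.15],"turn":[0,0,0],"gripper":0.78},
  {"dp":[0,0,-0.25],"turn":[0,0,0],"gripper":0.78},
  {"dp":[0,0,-0.35],"turn":[0,0,0],"gripper":0.78},
  {"dp":[0,0,-0.45],"turn":[0,0,0],"gripper":0.78},
  {"dp":[0,0,-0.55],"turn":[0,0,0],"gripper":0.78},
  {"dp":[0,0,-0.55],"turn":[0,0,0],"gripper":0.78},
])

```text
clock: 18.05
tool_pos: [443.2, -344.0, 315.9]
tcp_rot: [1.935, 1.72, 0.577]
ft_force: [0.1, -0.2, 0.3]
finger_gap: 19.2
gripper_force: 0.0
```

Call:
apply_moves([
  {"dp":[0,0,-0.15],"turn":[0,0,0],"gripper":0.78},
  {"dp":[0,0,-0.3],"turn":[0,0,0],"gripper":0.78},
  {"dp":[0,0,-0.3],"turn":[0,0,0],"gripper":0.78},
  {"dp":[0,0,-0.3],"turn":[0,0,0],"gripper":0.78},
  {"dp":[0,0,-0.3],"turn":[0,0,0],"gripper":0.78},
  {"dp":[0,0,-0.3],"turn":[0,0,0],"gripper":0.78},
  {"dp":[0,0,-0.3],"turn":[0,0,0],"gripper":0.78},
  {"dp":[0,0,-0.3],"turn":[0,0,0],"gripper":0.78},
])

```text
clock: 18.85
tool_pos: [408.2, -338.6, 360.0]
tcp_rot: [1.939, 1.724, 0.582]
ft_force: [-0.6, -0.6, -0.3]
finger_gap: 19.1
gripper_force: 0.0
```

```bash
python3 - <<'E'
from h import *
import cv2,time
print(read_state()["tool_pos"],read_state()["ft_force"])
a=cam("side")["pixels"]; b=snapshot("side")["pixels"]
for _ in range(5): b=snapshot("side")["pixels"]
t=cam("top")["pixels"]
print("motion",np.abs(a[200:300,240:320].astype(int)-b[200:300,240:320]).max())
cv2.imwrite("pics/hangT.png",t[:,:,::-1])
g=cv2.cvtColor(b,cv2.COLOR_RGB2GRAY)
for r in range(214,284,4): print(r,' '.join('%3d'%v for v in g[r,250:306:2]))
R=orient(-.12,0)
for k,p in dict(rimc=[511,-350,142],foot=[511,-350,47],barL=[515,-316,225],barR=[507,-384,225],rimL=[511-45*.92,-350+45*.38,142],rimR=[511+45*.92,-350-45*.38,142]).items(): print(k,proj("side",p).round(1))
E
```

```text
[ 408.17914392 -338.58394766  359.96174596] [-0.5780761  -0.6147378  -0.30776643]
motion 27
214  84  31  39 116 180 191 195 196 199 199 200 198 187 159 182 194 190 184 170 158 147  87  68  70  71  69  66  66
218 200 125  29  16  76 163 191 194 192 186 164 150 142 136 136 134 117 104  91  95 110  74  64  65  69  68  65  63
222 218 212 158  44  20  51 137 163 143 136 148 144 138 135 136 135 123 118 122 120 112  86  85  90  70  65  70  70
226 218 217 215 179  82  48  83 129 134 135 135 132 136 135 121 153 160 159 157 150 123  95  83  81  75  68  69  70
230 217 219 217 217 200 125  85 127 134 134 135 134 137 132 129 140 145 171 194 197 141  73  65  67  68  68  72  65
234 217 217 218 218 217 214 195 158 172 180 202 207 211 181 183 210 187 173 211 207 139  88  98 117 122 104  98  78
238 218 217 217 217 216 218 217 219 217 217 216 217 215 173 163 158 153 147 130 159 139 114 100  84  74  73  73  70
242 218 217 217 218 217 218 216 217 217 216 216 218 215 178 191 215 214 211 178 166 114  70  69  69  70  65  69  68
246 217 218 217 218 217 218 217 218 217 217 208 182 147 127 109 108 104 104  99 
[... 493 characters left out ...]
68  69
266 216 215 214 215 215 210 207 200 184 150  99  87  89  89  93  91  93  92  76  64  87  90  86  76  70  68  65  68
270 155 136 123 116 115 119 119 130 140 119  91  92  96  94  89  95  92  91  93  95 100 104  88  70  68  66  66  71
274 149 163 167 168 171 170 168 171 170 136  86  87  91  92 101  95  95  91  95  94  91  86  74  68  67  67  70  70
278 152 156 166 168 169 162 143 133 129 110  93  89  93  95  96  96  97  95  95  95  89  89  96  86  80  73  66  70
282 199 139 160 170 166 168 142 112 111 111 107 103  94  94  93  94  95  95  94  94 104 107 103 120 162 130  69  70
rimc [279.8 253.4]
foot [279.  276.6]
barL [276.9 225.3]
barR [284.4 238.3]
rimL [265.3 253.4]
rimR [294.3 253.3]
```

Call:
apply_moves([
  {"dp":[0,0,0],"turn":[0,0,0],"gripper":0.78},
  {"dp":[0,0,0],"turn":[0,0,0],"gripper":0.78},
  {"dp":[0,0,0],"turn":[0,0,0],"gripper":0.78},
  {"dp":[0,0,0],"turn":[0,0,0],"gripper":0.78},
  {"dp":[0,0,0],"turn":[0,0,0],"gripper":0.78},
  {"dp":[0,0,0],"turn":[0,0,0],"gripper":0.78},
  {"dp":[0,0,0],"turn":[0,0,0],"gripper":0.78},
  {"dp":[0,0,0],"turn":[0,0,0],"gripper":0.78},
])

```text
clock: 20.05
tool_pos: [408.0, -338.8, 360.6]
tcp_rot: [1.938, 1.724, 0.581]
ft_force: [-0.1, 0.1, -0.3]
finger_gap: 19.1
gripper_force: 0.0
```

```bash
python3 - <<'E'
from h import *
L=[snapshot("side")["pixels"].astype(int).mean(2) for _ in range(8)]
for b in L[1:]: 
    d=np.abs(b-L[0]); print(d[240:285,260:300].mean().round(2),d[240:285,260:300].max().round(),"bg",d[100:145,400:440].mean().round(2),d[100:145,400:440].max().round())
E
```

```text
2.21 20.0 bg 0.99 8.0
2.37 21.0 bg 0.95 5.0
2.1 16.0 bg 0.97 6.0
1.8 13.0 bg 0.95 6.0
3.03 31.0 bg 0.97 6.0
4.2 43.0 bg 0.96 5.0
5.42 61.0 bg 0.93 6.0
```

Call:
apply_moves([
  {"dp":[0,0,0],"turn":[0,0,0],"gripper":0.78},
  {"dp":[0,0,0],"turn":[0,0,0],"gripper":0.78},
  {"dp":[0,0,0],"turn":[0,0,0],"gripper":0.78},
  {"dp":[0,0,0],"turn":[0,0,0],"gripper":0.78},
  {"dp":[0,0,0],"turn":[0,0,0],"gripper":0.78},
  {"dp":[0,0,0],"turn":[0,0,0],"gripper":0.78},
  {"dp":[0,0,0],"turn":[0,0,0],"gripper":0.78},
  {"dp":[0,0,0],"turn":[0,0,0],"gripper":0.78},
])

```text
clock: 21.25
tool_pos: [408.0, -338.9, 360.7]
tcp_rot: [1.938, 1.724, 0.581]
ft_force: [-0.1, -0.6, -0.5]
finger_gap: 19.3
gripper_force: 0.0
```

Call:
apply_moves([
  {"dp":[0,0,0],"turn":[0,0,0],"gripper":0.78},
  {"dp":[0,0,0],"turn":[0,0,0],"gripper":0.78},
  {"dp":[0,0,0],"turn":[0,0,0],"gripper":0.78},
  {"dp":[0,0,0],"turn":[0,0,0],"gripper":0.78},
  {"dp":[0,0,0],"turn":[0,0,0],"gripper":0.78},
  {"dp":[0,0,0],"turn":[0,0,0],"gripper":0.78},
  {"dp":[0,0,0],"turn":[0,0,0],"gripper":0.78},
  {"dp":[0,0,0],"turn":[0,0,0],"gripper":0.78},
])

```text
clock: 22.05
tool_pos: [408.0, -338.8, 360.6]
tcp_rot: [1.938, 1.724, 0.581]
ft_force: [0.3, 0.0, -0.8]
finger_gap: 19.3
gripper_force: 0.0
```

Call:
apply_moves([
  {"dp":[0,0,0],"turn":[0,0,0],"gripper":0.78},
  {"dp":[0,0,0],"turn":[0,0,0],"gripper":0.78},
  {"dp":[0,0,0],"turn":[0,0,0],"gripper":0.78},
  {"dp":[0,0,0],"turn":[0,0,0],"gripper":0.78},
  {"dp":[0,0,0],"turn":[0,0,0],"gripper":0.78},
  {"dp":[0,0,0],"turn":[0,0,0],"gripper":0.78},
  {"dp":[0,0,0],"turn":[0,0,0],"gripper":0.78},
  {"dp":[0,0,0],"turn":[0,0,0],"gripper":0.78},
])

```text
clock: 22.85
tool_pos: [408.0, -338.9, 360.6]
tcp_rot: [1.938, 1.724, 0.581]
ft_force: [-0.1, -0.2, 0.5]
finger_gap: 19.2
gripper_force: 0.0
```

Call:
apply_moves([
  {"dp":[0,0,0],"turn":[0,0,0],"gripper":0.78},
  {"dp":[0,0,0],"turn":[0,0,0],"gripper":0.78},
  {"dp":[0,0,0],"turn":[0,0,0],"gripper":0.78},
  {"dp":[0,0,0],"turn":[0,0,0],"gripper":0.78},
  {"dp":[0,0,0],"turn":[0,0,0],"gripper":0.78},
  {"dp":[0,0,0],"turn":[0,0,0],"gripper":0.78},
  {"dp":[0,0,0],"turn":[0,0,0],"gripper":0.78},
  {"dp":[0,0,0],"turn":[0,0,0],"gripper":0.78},
])

```text
clock: 23.65
tool_pos: [408.0, -338.9, 360.6]
tcp_rot: [1.938, 1.724, 0.581]
ft_force: [-0.8, -0.0, 0.5]
finger_gap: 19.5
gripper_force: 0.0
```

```bash
python3 - <<'E'
from h import *
import cv2
L=[snapshot("side")["pixels"].astype(int).mean(2) for _ in range(18)]
# left edge subpixel at rows 254, 274
for r in(254,266):
    print(r,[round(float(np.interp(-140,-b[r-2:r+3,264:275].mean(0),np.arange(264,275))),2) for b in L])
print([round(float(np.abs(b-L[0])[240:285,260:300].mean()),2) for b in L])
print(read_state()["clock"])
E
```

```text
254 [268.84, 268.83, 268.86, 268.84, 268.86, 268.83, 268.83, 268.84, 268.83, 268.84, 268.83, 268.83, 268.84, 268.83, 268.83, 268.85, 268.82, 268.83]
266 [267.43, 267.42, 267.44, 267.45, 267.45, 267.43, 267.45, 267.46, 267.42, 267.42, 267.43, 267.45, 267.44, 267.44, 267.46, 267.44, 267.45, 267.43]
[0.0, 1.53, 1.52, 1.48, 1.55, 1.52, 1.54, 1.54, 1.58, 1.55, 1.51, 1.57, 1.57, 1.56, 1.58, 1.58, 1.59, 1.61]
24.55
```

```bash
python3 -c "
from workcell import *
print(job_done())"
```

```text
the job is handed in; nothing more can be done
None
```

I raised the tall pail's bail, carried the pail by it and hung it on both prongs of the drain stand. It looked still and close to upright in the side view when I handed the job in; the verdict was not shown, and while I was raising the bail the pail tipped about 0.3 rad and slid about 30 mm before standing upright again.

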